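Seat a wheel's bearing cradle in its bed and hold the wheel heavy side down

TASK

This cast wheel is out of balance. Set its bearing cradle into the pocket of the blue levelled bed so that it sits flat, square and fully home, then turn the wheel by hand to feel which side is heavy, bring that side to the bottom and keep hold of the wheel there so that the light side can be marked: finish still gripping the wheel, with its heavy side straight down, the wheel still and the cradle fully home. Leave the marker, spanner and tape measure beside the work where they are.

Things in the scene. Friction and masses are not known exactly. Their poses are not given: they have to be found in the camera images.
- wheel_centre (a point): Centre of the grey metal wheel, on its shaft. Axes: the cradle's (they do not turn with the wheel): z up, y along the shaft. Wheel: 120 mm across, 24 mm wide along y, faces flat from 38 mm out to the rim. One side is much heavier inside: it cannot be seen, differs each time and is not given. Pinched across the top of its rim from above, it lifts the whole cradle, which hangs level.
- cradle: The loose cradle, 0.9 to 1 kg with its wheel: light metal sole 120 (x) x 100 (y) x 14 mm, origin under its centre, shaft 80 mm above that along y. Two dark bearing uprights stand beside the wheel, 40 mm wide in x and 14 mm thick, 15 mm clear of each wheel face, their round tops 20 mm above the shaft. In the pocket only its weight holds it. (heavy_side in the rules: its z axis points from the hidden heavy side through the shaft.)
- wheel (a joint): Turn of the wheel, rad, no stops: 0 with the yellow stripe on top (the stripe tells nothing of the heavy side), growing as the top moves to the cradle's +x. Stiff bearings: it stays where it is left. Turning it by force at 50 mm radius takes about 3.4 N, and 2 to 3 N more or less when the heavy side is level with the shaft on its way up or down; no difference with it at top or bottom.
- pocket_floor (a point): Centre of the pocket's floor in the blue bed, a fixed plate 200 (x) x 170 (y) x 26 mm with a small bubble level on its +y margin; z up. Pocket 123 (x) x 103 (y) mm, 12 mm deep (floor 14 mm above the table), mouth chamfered 4 mm: 1.5 mm free each side of the sole, whose x lies along the pocket's x, either way round.
- paint_marker: Bystander: a yellow paint marker with a black cap, 136 mm long, lying on the table. Origin at its underside's centre.
- spanner: Bystander: a bright combination spanner, 171 mm long, lying on the table.
- tape_measure: Bystander: a yellow and black tape measure, 72 x 79 x 36 mm, on the table.
There are look-alikes about, which are no part of the job. What is shaped like the cradle but green or orange is not meant.

How it is judged (in metres and radians):
On the way, in this order (a step that is already met when the one before it is completed fails the run):
1. the cradle sits flat, square and fully home in the pocket (horizontal distance between wheel_centre and pocket_floor below 0.004 m and z of wheel_centre in the frame of pocket_floor below 0.0825 m and angle between wheel_centre's own z axis and vertical below 0.03 rad and angle between the y axis of wheel_centre and the y axis of pocket_floor, either way round below 0.07 rad), for 0.3 s.
2. in the seated cradle, the gripped wheel is turned heavy side down (all of step 1 and angle between heavy_side's own z axis and vertical below 0.3 rad and contact force between the fingers and wheel above 3 N and velocity of joint wheel between -0.1 and 0.1 rad/s), for 0.3 s.
At the end, for the whole second after the job is handed in: cradle fully home (wheel centre within 4 mm of the pocket's middle, at most 82.5 mm above its floor, level to 0.03 and square to 0.07 rad), wheel gripped with over 3 N and still (under 0.1 rad/s), its heavy side within 0.3 rad (17 degrees) of straight down (all of step 2); the arm keeps its last pose, push and grip.
It fails at once if the marker, the spanner or the tape measure was moved by over 30 mm (distance of any of paint_marker, spanner, tape_measure from where it was at the start of the episode above 0.03 m).
It also fails if it takes over 72 s, if anything falls off the work surface, if the arm or the gripper's body presses on something with over 40 N, if the wrist force passes 120 N, or if a joint passes its speed limit or range.

ROBOT

A 6-joint arm with a two-finger parallel gripper is mounted at the origin on a cart in front of the work surface, level with it; the furniture and walls round the work are solid. World frame = base frame: x ahead of the robot, y to its left, z up, the work surface at z = 0. Lengths are in mm, angles in rad, forces in N, time in s.
With the tool pointing down it reaches from about 350 to 975 mm from the base axis. Payload 7.1 kg.
Tool frame: the origin (TCP) lies at the very end of the fingers, on their centre line; the grasp point (between the pads) lies 19 mm behind it; y points along the fingers, x is the direction in which the jaws open and shut, and the axes are right-handed (so a half turn about y gives the same grasp; the last joint's range is limited). The gripper opens to 88 mm and grips with 3 to 60 N. Pads are 20 mm wide; open, the fingers measure 115 mm over their backs; the gripper's body (75 mm by 178 mm) begins 61 mm behind the grasp point.
Start: joints at [-1.353, 0.423, 1.63, -0, 1.089, -0.019], TCP at [146.64, -607.537, 222.675] pointing down, gripper open.
Joint ranges: [-3, 3], [-0.9, 2.11], [0.09, 2.58], [-1.31, 4.45], [0.11, 2.69], [-2.54, 2.54]. Speed limits (rad/s): [2.39, 2.39, 3.01, 3.14, 3.14, 3.14].

INTERFACE

Orientations are given as a rotation vector (axis times angle).
In Python, from workcell import ctrl gives the robot as it stands. The module is installed in compiled form; this text tells all that it offers.
- The arm moves only by the tool carry_out, never from a script. Its arguments are lists of equal length, an entry for each row: "delta_pos": the shift along the tool's x, y, z in cm, a list of three; "rotation": the turn, a rotation vector about the tool's x, y, z in rad, a list of three. In form: {"delta_pos": [[dx, dy, dz], ...], "rotation": [[wx, wy, wz], ...]}. A call has 1 to 12 rows; each row is the pose to reach, as a shift and turn from the pose commanded when the call began, along the tool's axes at that moment; what a row does not reach only later rows make up. A row lasts 1/12 s, in which the tool goes at most 41.7 mm and 7.16 degrees, less where a joint would pass 70% of its speed; a pose out of reach is approached as far as the arm can. A call with a gripper value outside its range is refused whole. "hand" is the closure in counts, from 0 (fully open) to 255 (shut), set as the call begins (left out, the last holds). The fingers move at their own pace and stop on an object; the grip force is fixed at half the most. Time passes only in rows, so rows that repeat a pose let the fingers close. It gives the time, the measured TCP pose, the force and the opening at its end, in the units of the state.
- ctrl.get_obs(): the state, without advancing time (a new reading comes with each control period).
- ctrl.get_image(name): name is "side" or "top"; returns the picture (384x512x3 uint8, red, green, blue); there is no depth.
- ctrl.camera_info(name): a dict with "fov_y" (degrees; the focal length in pixels is half the picture's height over the tangent of half this angle, whatever the lens; pixels are square), "cx", "cy" (the principal point, pixels), "R" (3x3) and "t" (3): a world point X has camera coordinates R X + t. Camera axes: x right, y down, z forward; pixel columns grow to the right and rows downward; lengths in mm; the calibration is good to about 2 mm. A picture is of the moment at which its call begins. camera_info takes no time and is no camera call.
- ctrl.close_job(): hands the job in, once; it reports no verdict.
The state is a dict: "t": time; "qpos": joint angles; "qvel": joint speeds; "joint_torque": joint torques, N m; "ee_pos": TCP position; "orientation": TCP orientation; "ft_force": force on the tool from outside, world axes, zero at the start; "moment": the same for the moment, N m; "width": finger opening in mm.
Only numpy, scipy, OpenCV 4.12 (cv2) and the standard library are available. Lean on these libraries where they do the work, as an engineer would, in place of code of your own. Each camera call takes 0.05 s, during which the arm holds its last target.

## Working session

There is one attempt and no reset: what is moved stays moved. The work goes in short steps, Python scripts to look and compute and a tool call to move; the robot and the scene stay as the last step left them, time stands still between calls to the robot, and variables do not carry over. Pictures are saved under pics/ and viewed, and the job is handed in when it is done.

Besides the shell and the picture viewer there is one more tool, called as name(argument=value, ...) on one line, values as JSON. carry_out: Moves the arm, as the interface text tells. Its arguments: {"type":"object","properties":{"delta_pos":{"type":"array","items":{"type":"array","items":{"type":"number"}}},"rotation":{"type":"array","items":{"type":"array","items":{"type":"number"}}},"hand":{"type":"number"}},"required":["delta_pos","rotation"]}

```bash
ls; mkdir -p pics
python3 - <<'E'
from workcell import ctrl
import cv2,numpy as np
np.set_printoptions(precision=4,suppress=True)
print(ctrl.get_obs())
for n in("side","top"):
    im=ctrl.get_image(n); cv2.imwrite(f"pics/{n}0.png",im[:,:,::-1]); print(n,ctrl.camera_info(n))
E
```

```text
pics
{'t': 0.0, 'qpos': array([-1.353 ,  0.4239,  1.6307, -0.    ,  1.0886, -0.019 ]), 'qvel': array([ 0.0002,  0.0004, -0.0011,  0.0027,  0.0005, -0.0006]), 'joint_torque': array([ -0.0021, -54.4632, -27.3667,   0.0641,   0.0228,  -0.0001]), 'ee_pos': array([ 146.5296, -607.0105,  221.8935]), 'orientation': array([-1.311 ,  1.0339, -1.0318]), 'ft_force': array([-1.0231, -0.6348,  0.1948]), 'moment': array([-0.0198, -0.0112,  0.0314]), 'width': 87.55888931377848}
side {'fov_y': 49.92283378569178, 'cx': 254.525825688957, 'cy': 185.78285895458345, 'R': array([[-0.9414, -0.3368, -0.0185],
       [-0.2002,  0.602 , -0.773 ],
       [ 0.2715, -0.724 , -0.6342]]), 't': array([ 462.5648,  147.3528, 1121.3412])}
top {'fov_y': 42.40847087483698, 'cx': 250.63341638899237, 'cy': 183.7979652091443, 'R': array([[ 0.0248, -0.9995,  0.0197],
       [-0.995 , -0.0266, -0.0964],
       [ 0.0969, -0.0172, -0.9951]]), 't': array([ -28.5738,  500.8337, 1551.5105])}
```

View pics/side0.png

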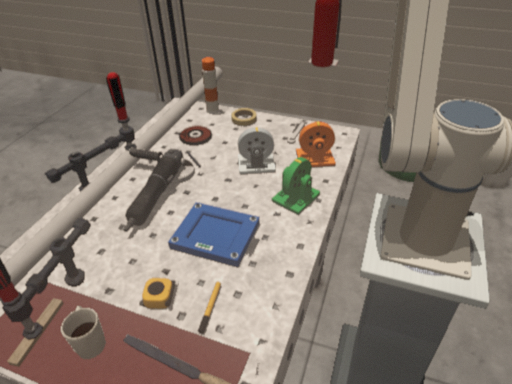

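View pics/top0.png

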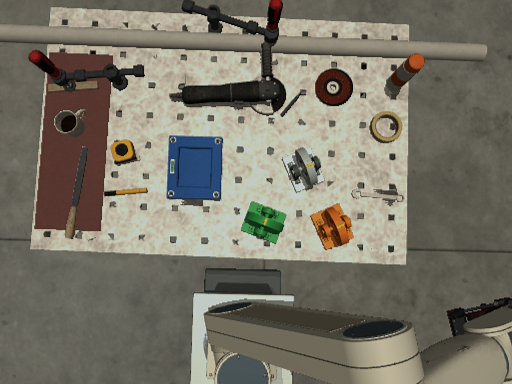

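Three cradle-shaped things (top view): grey with a light sole at (302,168), green at (263,222), orange at (332,227). The grey one fits the description. Enlarging to confirm.

```bash
cat > h.py <<'E'
import numpy as np,cv2
from scipy.optimize import least_squares
from scipy.spatial.transform import Rotation as Rn
from workcell import ctrl
np.set_printoptions(precision=4,suppress=True)
C={n:ctrl.camera_info(n) for n in("side","top")}
def proj(n,X):
    c=C[n];f=192/np.tan(np.radians(c["fov_y"]/2));p=np.atleast_2d(X)@np.array(c["R"]).T+c["t"]
    return np.c_[c["cx"]+f*p[:,0]/p[:,2],c["cy"]+f*p[:,1]/p[:,2]]
def onz(n,uv,z):
    c=C[n];f=192/np.tan(np.radians(c["fov_y"]/2));R=np.array(c["R"]);o=-R.T@c["t"]
    d=R.T@np.array([(uv[0]-c["cx"])/f,(uv[1]-c["cy"])/f,1]);return o+d*(z-o[2])/d[2]
def crop(n,im,x,y,w,h,s,name):
    cv2.imwrite("pics/"+name,cv2.resize(im[y:y+h,x:x+w],None,fx=s,fy=s,interpolation=cv2.INTER_CUBIC))
def toolT(o): return Rn.from_rotvec(o["orientation"]).as_matrix()
E
python3 - <<'E'
import cv2
from h import *
t=cv2.imread("pics/top0.png");s=cv2.imread("pics/side0.png")
crop("top",t,270,135,70,70,8,"c1.png");crop("side",s,220,110,80,75,7,"c2.png")
crop("top",t,155,125,80,85,7,"c3.png");crop("side",s,160,195,110,75,7,"c4.png")
E
```

```text
(no output)
```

View pics/c1.png

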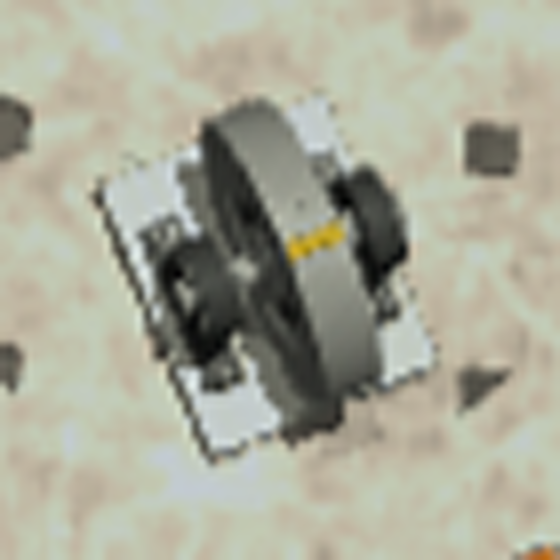

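View pics/c2.png

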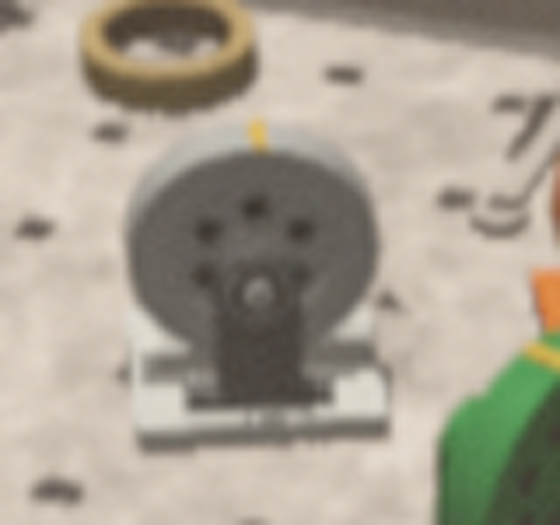

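View pics/c3.png

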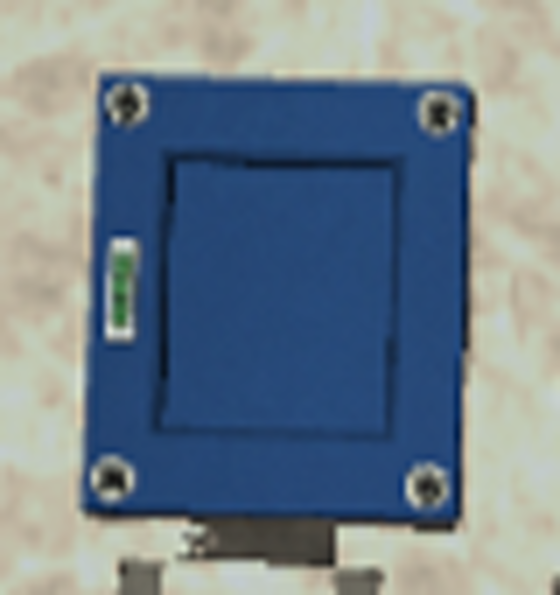

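View pics/c4.png

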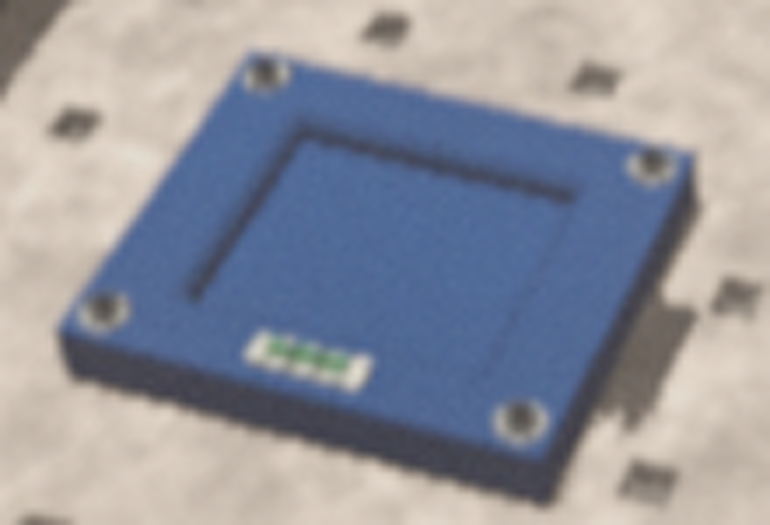

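Confirmed: the grey wheel stands on a light sole with dark uprights at top (302,168) / side (257,150), with the stripe on top. Fitting both poses now.

```bash
cat >> h.py <<'E'
def rz(a): return np.array([[np.cos(a),-np.sin(a),0],[np.sin(a),np.cos(a),0],[0,0,1]])
def un(p,s,x,y): return (np.array(p,float)+.5)/s-.5+[x,y]
E
python3 - <<'E'
from h import *
sg=np.array([[1,1],[1,-1],[-1,-1],[-1,1]])  # TL,TR,BR,BL in top: x up,y left
tc=un([(100,75),(470,85),(458,523),(85,513)],7,155,125)
ts=un([(126,105),(438,112),(428,487),(113,480)],7,155,125)
# side view: camera from +x.. match by projecting
ss=un([(265,73),(651,163),(520,420),(103,308)],7,160,195)
sc=un([(252,52),(695,155),(548,462),(60,330)],7,160,195)
for n,uv in(("top",tc),("top",ts),("side",ss),("side",sc)): 
    P=[onz(n,u,26)[:2] for u in uv]; print(n,np.round(P,1).tolist(),np.mean(P,0))
k=un([(100,188),(322,95),(437,360),(212,460)],8,270,135)
P=np.array([onz("top",u,14)[:2] for u in k]);print(P,P.mean(0))
k=un([(138,430),(388,408),(370,310),(135,310)],7,220,110)
P=np.array([onz("side",u,14)[:2] for u in k]);print(P,P.mean(0))
print("stripe",onz("top",un((316,241),8,270,135),140),onz("side",un((258,135),7,220,110),140))
E
```

```text
top [[650.2, 250.0], [650.4, 80.9], [449.4, 80.2], [449.5, 248.6]] [549.8962 164.9014]
top [[636.7, 237.6], [637.5, 95.1], [465.4, 94.2], [464.8, 236.6]] [551.0811 165.8786]
side [[635.3, 93.5], [463.4, 93.0], [462.8, 236.1], [635.4, 235.3]] [549.2278 164.4756]
side [[646.3, 83.3], [448.2, 83.0], [445.8, 251.3], [645.5, 250.8]] [546.4356 167.0717]
[[ 588.5232 -115.1482]
 [ 629.0152 -204.3659]
 [ 522.4405 -252.1555]
 [ 479.7027 -162.1435]] [ 554.9204 -183.4533]
[[ 584.5819 -112.8934]
 [ 478.6229 -165.9547]
 [ 511.2428 -239.9497]
 [ 621.6295 -203.7153]] [ 549.0193 -180.6283]
stripe [ 551.7598 -185.6332  140.    ] [ 548.0449 -184.0985  140.    ]
```

```bash
cat >> h.py <<'E'
def plan(p,R,o=None):
    o=o or ctrl.get_obs(); R0=toolT(o)
    d=R0.T@(np.array(p,float)-o["ee_pos"])/10; w=Rn.from_matrix(R0.T@R).as_rotvec()
    print("delta cm",np.round(d,2).tolist(),"rot",np.round(w,4).tolist(),"deg",np.round(np.degrees(np.linalg.norm(w)),1))
def Rdown(a,tilt=0):
    "tool y down, tool x at world azimuth a; then tilt about tool x"
    x=np.array([np.cos(a),np.sin(a),0]);y=np.array([0,0,-1.]);return np.c_[x,y,np.cross(x,y)]@Rn.from_rotvec([tilt,0,0]).as_matrix()
E
python3 - <<'E'
from h import *
o=ctrl.get_obs();print(toolT(o))
for a in(.42+np.pi/2,.42-np.pi/2): plan([551,-184,222],Rdown(a),o)
# overlay model
def model(p,yaw,z0):
    c=[]
    for z in(0,14):
        q=[(60,50,z),(60,-50,z),(-60,-50,z),(-60,50,z),(60,50,z)];c.append(q)
    t=np.linspace(0,2*np.pi,60)
    for y in(-12,12): c.append(np.c_[60*np.sin(t),0*t+y,80+60*np.cos(t)])
    return [np.array(k)@rz(yaw).T+[p[0],p[1],z0] for k in c]
for n,x,y,w,h in(("top",270,135,70,70),("side",220,110,80,75)):
    im=cv2.imread(f"pics/{n}0.png");s=8;im=cv2.resize(im[y:y+h,x:x+w],None,fx=s,fy=s,interpolation=cv2.INTER_CUBIC)
    for k in model((553,-183.5),.42,0):
        u=(proj(n,k)-[x,y]+.5)*s-.5
        cv2.polylines(im,[u.round().astype(int)],False,(0,0,255),1)
    cv2.imwrite(f"pics/ov_{n}.png",im)
E
```

```text
[[ 0.2345 -0.0003  0.9721]
 [-0.9721  0.0013  0.2345]
 [-0.0014 -1.      0.    ]]
delta cm [-31.64, 0.04, 49.24] rot [0.002, 2.9583, -0.0002] deg 169.5
delta cm [-31.64, 0.04, 49.24] rot [-0.0001, -0.1832, -0.0014] deg 10.5
```

View pics/ov_top.png

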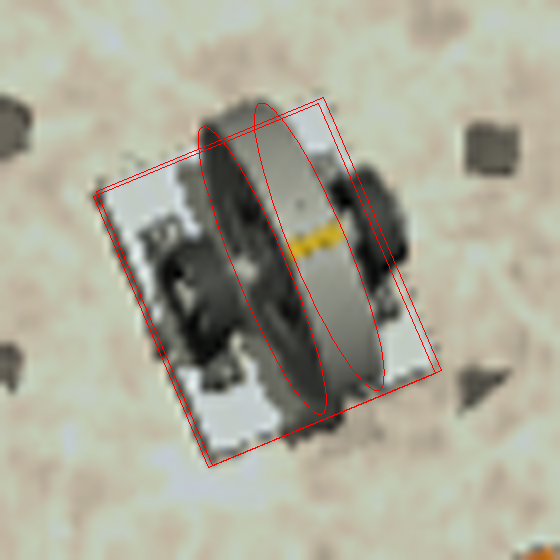

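View pics/ov_side.png

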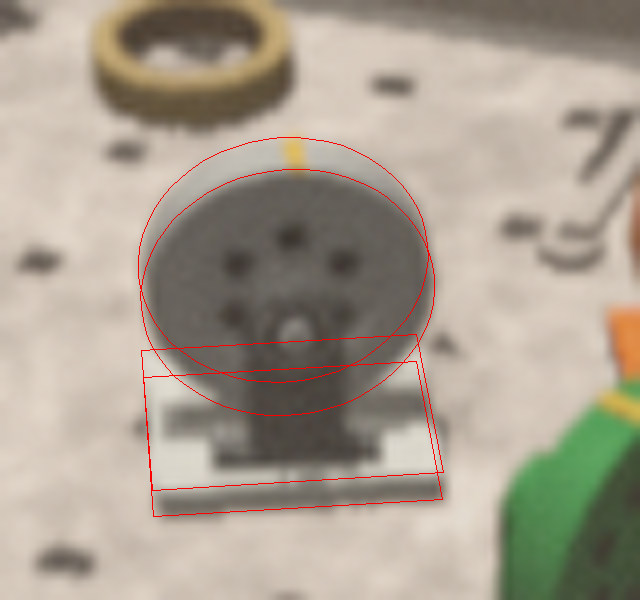

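carry_out(delta_pos=[[-2.6, 0, 4.1], [-5.2, 0, 8.2], [-7.9, 0, 12.3], [-10.5, 0, 16.4], [-13.2, 0, 20.5], [-15.8, 0, 24.6], [-18.4, 0, 28.7], [-21.1, 0, 32.8], [-23.7, 0, 37], [-26.4, 0, 41], [-29, 0, 45.2], [-31.6, 0, 49.3]], rotation=[[0, -0.015, 0], [0, -0.03, 0], [0, -0.045, 0], [0, -0.06, 0], [0, -0.075, 0], [0, -0.09, 0], [0, -0.105, 0], [0, -0.12, 0], [0, -0.135, 0], [0, -0.15, 0], [0, -0.165, 0], [0, -0.183, 0]], hand=0)

```text
t: 1.1
ee_pos: [493.3, -244.4, 222.5]
orientation: [-1.379, 0.894, -0.894]
ft_force: [0.9, 0.3, 0.4]
width: 87.6
```

Run:
```python
from h import *
o=ctrl.get_obs();print(o)
plan([552,-184,160],Rdown(.42-np.pi/2),o)
```

```text
{'t': 1.1, 'qpos': array([-0.4817,  0.3148,  1.7957, -0.    ,  1.0315,  0.6686]), 'qvel': array([ 0.8853,  0.204 , -0.2997, -0.0003,  0.0851,  0.6617]), 'joint_torque': array([ -4.4321, -49.0431, -23.9068,   0.1532,   0.0187,  -0.8224]), 'ee_pos': array([ 493.2529, -244.4139,  222.5092]), 'orientation': array([-1.3794,  0.8944, -0.8937]), 'ft_force': array([0.8785, 0.2993, 0.4152]), 'moment': array([-0.0304, -0.0489,  0.0381]), 'width': 87.61793871112229}
delta cm [-3.11, 6.25, 7.83] rot [0.0003, 0.0006, -0.0003] deg 0.0
```

carry_out(delta_pos=[[0, 0, 0], [0, 0, 0], [0, 0, 0]], rotation=[[0, 0, 0], [0, 0, 0], [0, 0, 0]])

```text
t: 1.35
ee_pos: [491.8, -246.2, 222.2]
orientation: [-1.38, 0.895, -0.893]
ft_force: [-0.1, 0.1, 0.5]
width: 87.6
```

Run:
```python
from h import *
o=ctrl.get_obs();print(o["t"],o["ee_pos"],o["qvel"])
plan([552,-184,160],Rdown(.42-np.pi/2),o)
for n in("side","top"):
    im=ctrl.get_image(n)[:,:,::-1];print(proj(n,o["ee_pos"]))
    cv2.imwrite(f"pics/{n}1.png",im)
im=cv2.imread("pics/top1.png");crop("top",im,230,95,130,110,6,"c5.png")
im=cv2.imread("pics/side1.png");crop("side",im,200,60,130,120,6,"c6.png")
```

```text
1.35 [ 491.8362 -246.1868  222.2498] [-0.0293 -0.0035  0.0054  0.002  -0.0004  0.0015]
delta cm [-3.22, 6.22, 8.04] rot [0.001, 0.0006, -0.0007] deg 0.1
[[279.5433  99.2337]]
[[334.4423 182.5748]]
```

View pics/c5.png

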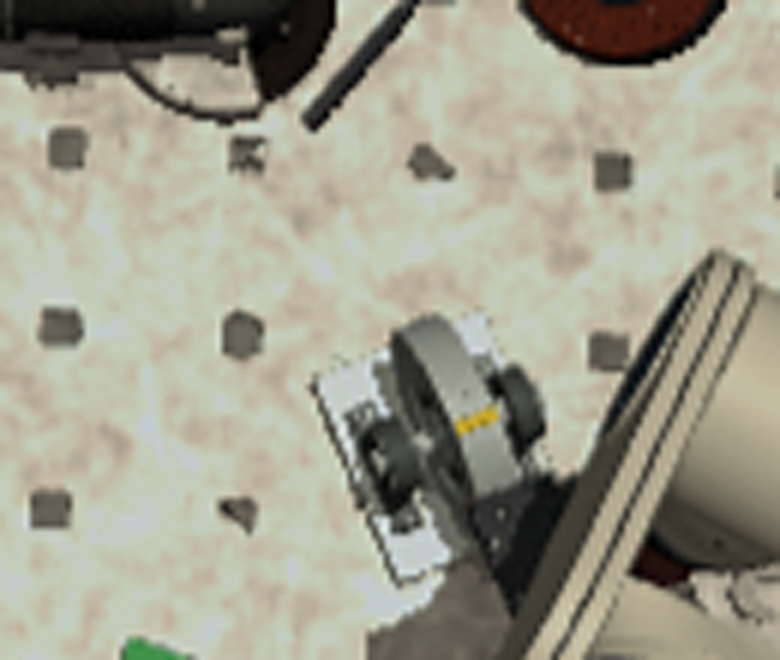

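View pics/c6.png

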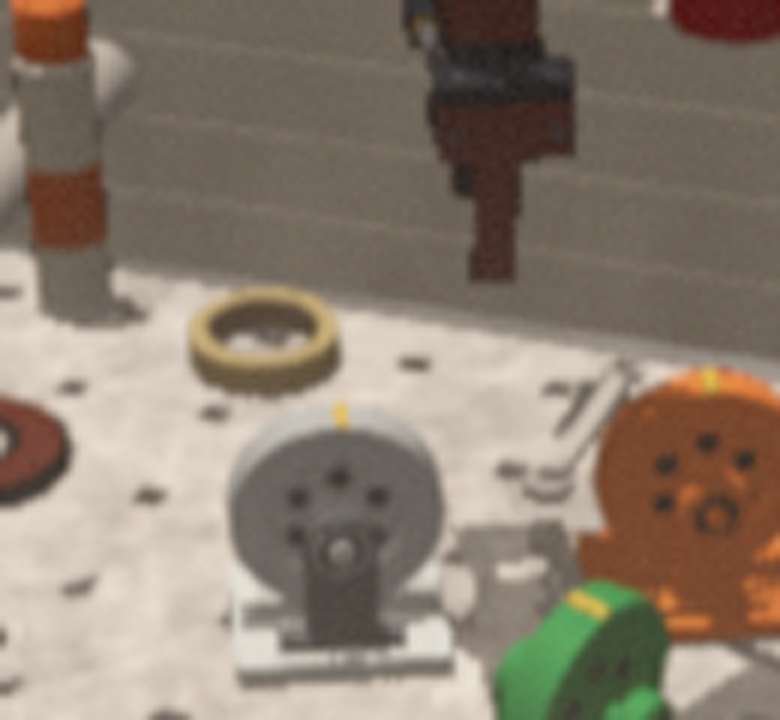

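carry_out(delta_pos=[[-1, 1.5, 2.5], [-2, 3, 5], [-3.2, 4, 8], [-3.2, 5, 8], [-3.2, 5, 8], [-3.2, 5, 8]], rotation=[[0, 0, 0], [0, 0, 0], [0, 0, 0], [0, 0, 0], [0, 0, 0], [0, 0, 0]])

```text
t: 1.95
ee_pos: [551.0, -185.5, 172.1]
orientation: [-1.379, 0.897, -0.894]
ft_force: [0.1, -1.1, 0.2]
width: 87.8
```

Run:
```python
from h import *
o=ctrl.get_obs();print(o["t"],o["ee_pos"],o["ft_force"])
R=toolT(o)
for n in("side","top"):
    im=ctrl.get_image(n)[:,:,::-1];print(n,[proj(n,o["ee_pos"]+R@[k,0,0])[0].round(1) for k in(-57.5,-44,0,44,57.5)])
    cv2.imwrite(f"pics/{n}2.png",im)
im=cv2.imread("pics/top2.png");crop("top",im,230,95,130,110,6,"c7.png")
im=cv2.imread("pics/side2.png");crop("side",im,200,80,110,100,7,"c8.png")
```

```text
1.95 [ 551.0338 -185.4703  172.1263] [ 0.0693 -1.1318  0.1619]
side [array([257. , 129.3]), array([256.6, 127. ]), array([255.5, 119.7]), array([254.5, 112.8]), array([254.2, 110.7])]
top [array([292.3, 170.9]), array([296.6, 169.2]), array([310.5, 163.4]), array([324.4, 157.7]), array([328.6, 156. ])]
```

View pics/c7.png

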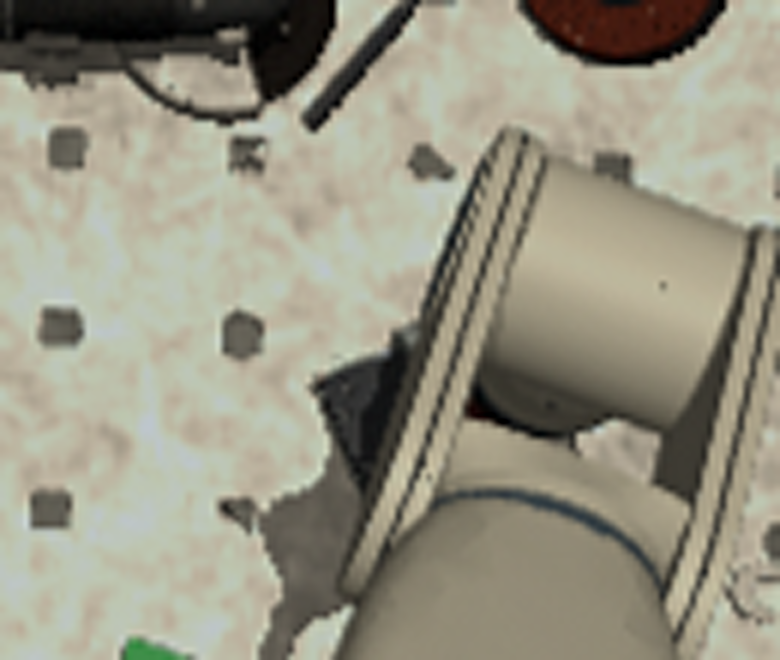

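View pics/c8.png

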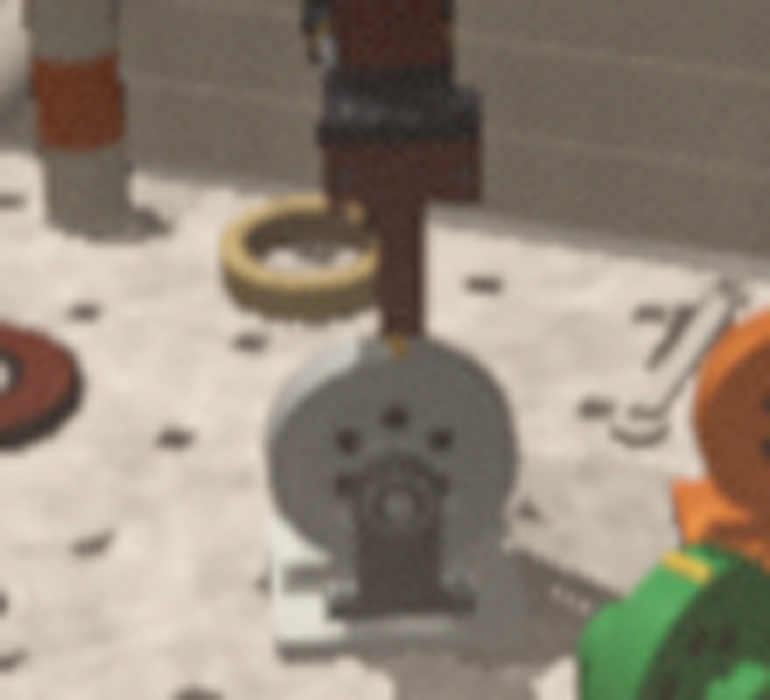

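carry_out(delta_pos=[[0, 2, 0], [0, 4, 0], [0, 5.5, 0], [0, 6.1, 0], [0, 6.1, 0], [0, 6.1, 0]], rotation=[[0, 0, 0], [0, 0, 0], [0, 0, 0], [0, 0, 0], [0, 0, 0], [0, 0, 0]])

```text
t: 2.55
ee_pos: [552.4, -185.2, 112.4]
orientation: [-1.379, 0.895, -0.896]
ft_force: [-0.2, 0.4, 0.1]
width: 88.0
```

carry_out(delta_pos=[[0, 0, 0], [0, 0, 0], [0, 0, 0], [0, 0, 0], [0, 0, 0], [0, 0, 0]], rotation=[[0, 0, 0], [0, 0, 0], [0, 0, 0], [0, 0, 0], [0, 0, 0], [0, 0, 0]], hand=255)

```text
t: 3.05
ee_pos: [552.5, -184.5, 111.9]
orientation: [-1.379, 0.894, -0.895]
ft_force: [-0.2, 0.4, 0.4]
width: 51.5
```

carry_out(delta_pos=[[0, 0, 0], [0, 0, 0], [0, 0, 0], [0, 0, 0], [0, 0, 0], [0, 0, 0], [0, 0, 0]], rotation=[[0, 0, 0], [0, 0, 0], [0, 0, 0], [0, 0, 0], [0, 0, 0], [0, 0, 0], [0, 0, 0]])

```text
t: 3.63
ee_pos: [551.9, -183.9, 111.5]
orientation: [-1.379, 0.896, -0.894]
ft_force: [-1.2, 4.8, 1.9]
width: 23.9
```

Run:
```python
from h import *
o=ctrl.get_obs();print(o)
```

```text
{'t': 3.6333, 'qpos': array([-0.3424,  0.5093,  1.7972,  0.0007,  0.8363,  0.8082]), 'qvel': array([-0.001 , -0.0013, -0.0019, -0.0028, -0.0012, -0.0002]), 'joint_torque': array([ -2.3187, -53.5229, -23.0963,  -0.9153,  -0.9386,  -0.0246]), 'ee_pos': array([ 551.909 , -183.8989,  111.4811]), 'orientation': array([-1.3788,  0.8958, -0.8936]), 'ft_force': array([-1.247 ,  4.7534,  1.9055]), 'moment': array([ 0.8479,  0.2232, -0.012 ]), 'width': 23.947253244027763}
```

carry_out(delta_pos=[[0, -0.5, 0], [0, -2, 0], [0, -4, 0], [0, -6.5, 0], [0, -9, 0], [0, -11.5, 0], [0, -14, 0], [0, -16, 0], [0, -16, 0], [0, -16, 0], [0, -16, 0]], rotation=[[0, 0, 0], [0, 0, 0], [0, 0, 0], [0, 0, 0], [0, 0, 0], [0, 0, 0], [0, 0, 0], [0, 0, 0], [0, 0, 0], [0, 0, 0], [0, 0, 0]])

```text
t: 4.55
ee_pos: [551.1, -184.3, 269.6]
orientation: [-1.38, 0.897, -0.892]
ft_force: [-0.2, 0.6, -10.2]
width: 23.6
```

Run:
```python
from h import *
o=ctrl.get_obs();print(o)
plan([550,165,270],Rdown(-np.pi/2+.004),o)
im=ctrl.get_image("side")[:,:,::-1];cv2.imwrite("pics/side3.png",im);crop("side",im,190,30,130,120,6,"c9.png")
```

```text
{'t': 4.55, 'qpos': array([-0.343 ,  0.3094,  1.6839, -0.0004,  1.1515,  0.8082]), 'qvel': array([0.0006, 0.0149, 0.0119, 0.0028, 0.0045, 0.0004]), 'joint_torque': array([ -0.0279, -55.645 , -33.627 ,  -0.0059,  -0.1006,  -0.0004]), 'ee_pos': array([ 551.0709, -184.2976,  269.6209]), 'orientation': array([-1.3801,  0.8973, -0.8924]), 'ft_force': array([ -0.1821,   0.6197, -10.1777]), 'moment': array([ 0.024 , -0.1025, -0.021 ]), 'width': 23.61725230663662}
delta cm [-31.94, -0.01, 14.14] rot [0.0029, 0.4157, -0.0014] deg 23.8
```

View pics/c9.png

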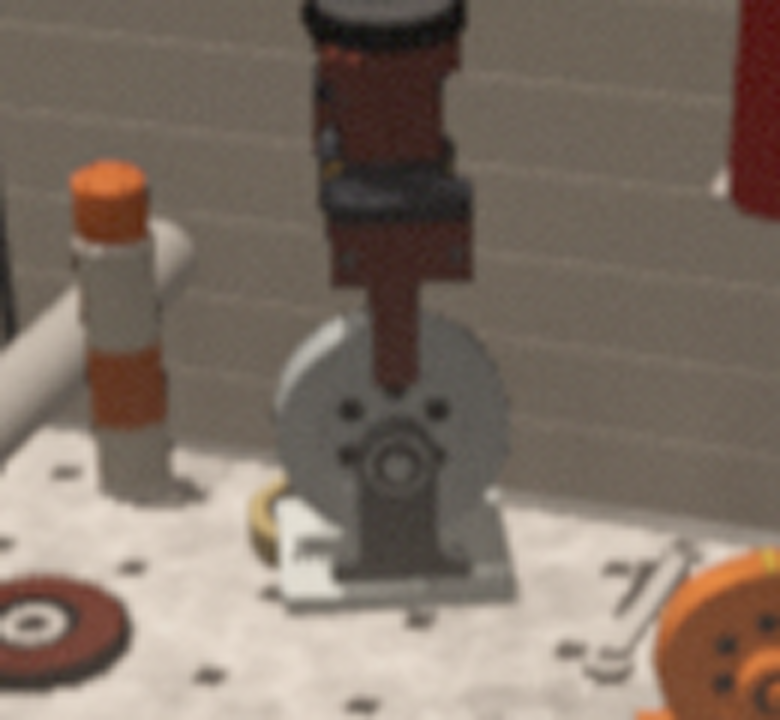

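The wheel is gripped and the cradle hangs level, with the finger centred over the shaft at crop (397,465). Carrying it to the bed.

carry_out(delta_pos=[[-1.5, 0, 0.6], [-4, 0, 1.7], [-7, 0, 3], [-10.2, 0, 4.4], [-13.5, 0, 5.9], [-16.8, 0, 7.4], [-20, 0, 8.8], [-23.2, 0, 10.2], [-26.4, 0, 11.7], [-29, 0, 12.8], [-31, 0, 13.7], [-31.9, 0, 14.1]], rotation=[[0, 0.02, 0], [0, 0.05, 0], [0, 0.09, 0], [0, 0.13, 0], [0, 0.18, 0], [0, 0.22, 0], [0, 0.26, 0], [0, 0.3, 0], [0, 0.34, 0], [0, 0.38, 0], [0, 0.4, 0], [0, 0.416, 0]])

```text
t: 5.6
ee_pos: [550.0, 167.0, 269.5]
orientation: [-1.214, 1.208, -1.204]
ft_force: [0.2, -1.3, -8.9]
width: 23.5
```

carry_out(delta_pos=[[0, 0, 0], [0, 0, 0], [0, 0, 0], [0, 0, 0]], rotation=[[0, 0, 0], [0, 0, 0], [0, 0, 0], [0, 0, 0]])

```text
t: 5.93
ee_pos: [550.8, 163.3, 270.9]
orientation: [-1.212, 1.208, -1.207]
ft_force: [1.0, -0.6, -8.8]
width: 23.7
```

Run:
```python
from h import *
o=ctrl.get_obs();print(o["t"],o["ee_pos"],o["qpos"],o["ft_force"])
plan([550,165,165],Rdown(-np.pi/2+.004),o)
```

```text
5.9333 [550.7937 163.2891 270.8579] [ 0.2677  0.2972  1.6981 -0.0004  1.1479  1.8355] [ 1.0225 -0.5593 -8.846 ]
delta cm [-0.18, 10.59, -0.06] rot [0.0014, -0.0009, 0.0007] deg 0.1
```

carry_out(delta_pos=[[0, 2, 0], [-0.1, 4.5, 0], [-0.1, 7, 0], [-0.1, 9, 0], [-0.1, 10.8, 0], [-0.1, 11.4, 0], [-0.1, 11.4, 0], [-0.1, 11.4, 0], [-0.1, 11.4, 0]], rotation=[[0, 0, 0], [0, 0, 0], [0, 0, 0], [0, 0, 0], [0, 0, 0], [0, 0, 0], [0, 0, 0], [0, 0, 0], [0, 0, 0]])

```text
t: 6.68
ee_pos: [552.3, 165.3, 159.1]
orientation: [-1.209, 1.205, -1.207]
ft_force: [-0.1, -0.4, -8.4]
width: 24.3
```

```bash
cat >> h.py <<'E'
def model(p,yaw,z0):
    c=[]
    for z in(0,14):
        c.append([(60,50,z),(60,-50,z),(-60,-50,z),(-60,50,z),(60,50,z)])
    t=np.linspace(0,2*np.pi,60)
    for y in(-12,12): c.append(np.c_[60*np.sin(t),0*t+y,80+60*np.cos(t)])
    return [np.array(k)@rz(yaw).T+[p[0],p[1],z0] for k in c]
def bed(p,yaw):
    c=[[(100,85,26),(100,-85,26),(-100,-85,26),(-100,85,26),(100,85,26)],[(65.5,55.5,26),(65.5,-55.5,26),(-65.5,-55.5,26),(-65.5,55.5,26),(65.5,55.5,26)]]
    return [np.array(k)@rz(yaw).T+[p[0],p[1],0] for k in c]
def overlay(n,im,x,y,w,h,s,name,sets):
    im=cv2.resize(im[y:y+h,x:x+w],None,fx=s,fy=s,interpolation=cv2.INTER_CUBIC)
    for col,ks in sets:
        for k in ks: cv2.polylines(im,[((proj(n,k)-[x,y]+.5)*s-.5).round().astype(int)],False,col,1)
    cv2.imwrite("pics/"+name,im)
E
python3 - <<'E'
from h import *
o=ctrl.get_obs();print(o["t"],o["ee_pos"],o["ft_force"])
p=o["ee_pos"]
for n,b in(("side",(150,120,130,140)),("top",(140,115,110,100))):
    im=ctrl.get_image(n)[:,:,::-1];cv2.imwrite(f"pics/{n}4.png",im)
    overlay(n,im,*b,5.5 if n=="side" else 7,f"ov4{n}.png",[((0,0,255),model(p,.004,p[2]-111.5)),((0,255,255),bed((550,165),.004))])
    crop(n,im,*b,5.5 if n=="side" else 7,f"c10{n}.png")
E
```

```text
6.6833 [552.2596 165.2958 159.0532] [-0.123  -0.4433 -8.4209]
```

View pics/ov4side.png

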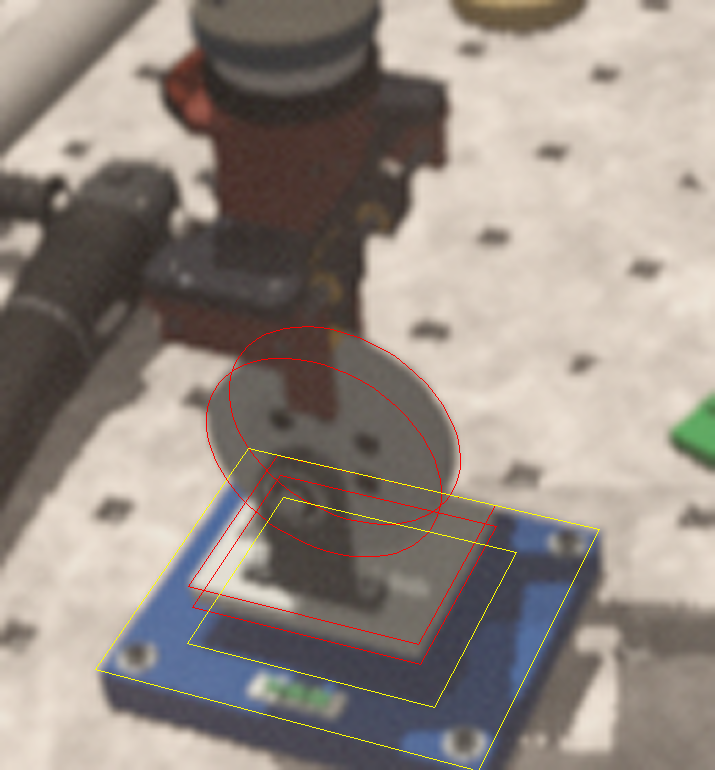

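View pics/ov4top.png

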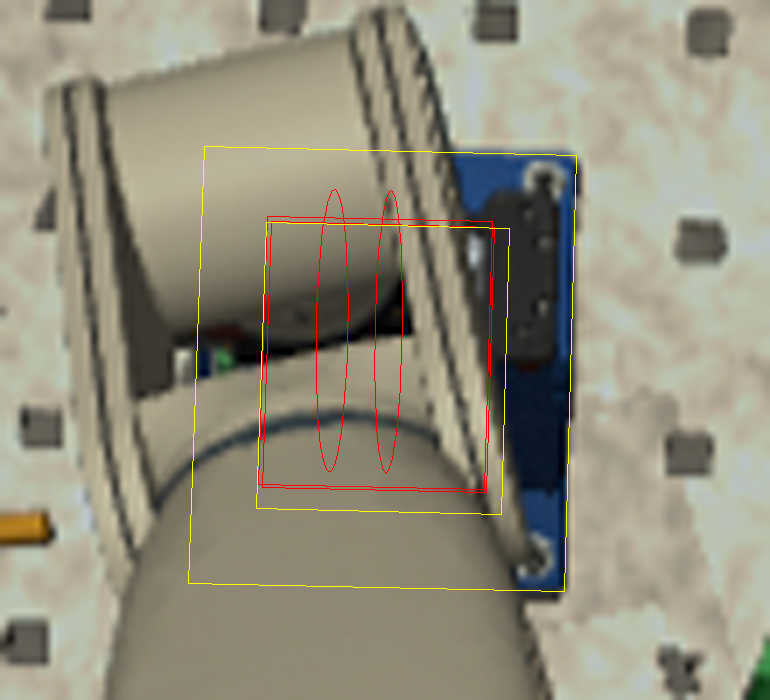

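View pics/c10side.png

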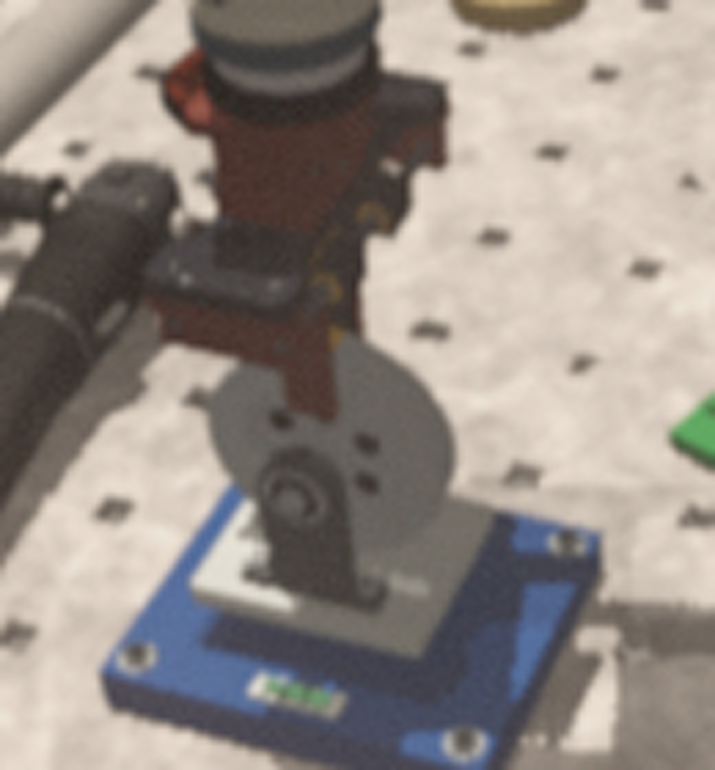

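Run:
```python
from h import *
o=ctrl.get_obs();print(o["t"],o["ee_pos"],o["ft_force"])
a=[];
for i in range(3): ctrl.get_image("top"); a.append(ctrl.get_obs()["ee_pos"])
print(np.array(a))
o=ctrl.get_obs();o["ee_pos"]=np.mean(a,0);plan([549,165.5,145],Rdown(-np.pi/2+.004),o)
```

```text
6.7833 [552.1143 165.4338 159.1363] [ 0.5271  0.0254 -8.7299]
[[551.9332 165.453  158.9862]
 [551.7371 165.4301 158.7739]
 [551.5502 165.3946 158.5591]]
delta cm [-0.01, 1.38, -0.28] rot [-0.0014, -0.0002, -0.0004] deg 0.1
```

carry_out(delta_pos=[[0, 0.6, -0.1], [0, 1.2, -0.25], [0, 1.6, -0.25], [0, 2.0, -0.25], [0, 2.0, -0.25], [0, 2.0, -0.25]], rotation=[[0, 0, 0], [0, 0, 0], [0, 0, 0], [0, 0, 0], [0, 0, 0], [0, 0, 0]])

```text
t: 7.43
ee_pos: [548.3, 165.2, 137.1]
orientation: [-1.212, 1.207, -1.206]
ft_force: [0.8, 0.5, -8.3]
width: 23.6
```

carry_out(delta_pos=[[0, 0.2, 0], [0, 0.4, 0], [0, 0.6, 0], [0, 0.6, 0]], rotation=[[0, 0, 0], [0, 0, 0], [0, 0, 0], [0, 0, 0]])

```text
t: 7.77
ee_pos: [549.2, 165.7, 133.2]
orientation: [-1.21, 1.206, -1.207]
ft_force: [-3.9, 1.2, 4.2]
width: 23.6
```

carry_out(delta_pos=[[-0.03, 0, -0.1], [-0.05, 0, -0.2], [-0.05, 0, -0.2]], rotation=[[0, 0, 0], [0, 0, 0], [0, 0, 0]])

```text
t: 8.02
ee_pos: [548.2, 166.3, 132.7]
orientation: [-1.208, 1.204, -1.207]
ft_force: [2.7, 1.6, -0.3]
width: 24.2
```

carry_out(delta_pos=[[0, 0.1, 0], [0, 0.2, 0], [0, 0.2, 0]], rotation=[[0, 0, 0], [0, 0, 0], [0, 0, 0]])

```text
t: 8.27
ee_pos: [546.2, 166.0, 128.9]
orientation: [-1.211, 1.208, -1.206]
ft_force: [1.9, 3.4, -8.5]
width: 23.7
```

carry_out(delta_pos=[[0, 0.1, 0], [0, 0.2, 0], [0, 0.2, 0]], rotation=[[0, 0, 0], [0, 0, 0], [0, 0, 0]])

```text
t: 8.52
ee_pos: [546.2, 165.9, 127.1]
orientation: [-1.211, 1.208, -1.206]
ft_force: [1.5, 4.3, -8.3]
width: 24.1
```

carry_out(delta_pos=[[0, 0.1, 0], [0, 0.2, 0], [0, 0.2, 0]], rotation=[[0, 0, 0], [0, 0, 0], [0, 0, 0]])

```text
t: 8.77
ee_pos: [546.1, 166.0, 125.8]
orientation: [-1.211, 1.207, -1.206]
ft_force: [-2.0, 5.4, -3.0]
width: 23.7
```

carry_out(delta_pos=[[0, 0.1, 0], [0, 0.15, 0], [0, 0.15, 0]], rotation=[[0, 0, 0], [0, 0, 0], [0, 0, 0]])

```text
t: 9.02
ee_pos: [545.7, 166.2, 125.3]
orientation: [-1.212, 1.208, -1.205]
ft_force: [-5.4, 5.5, 8.4]
width: 24.0
```

Run:
```python
from h import *
for i in range(4): ctrl.get_image("top"); 
o=ctrl.get_obs();print(o["t"],o["ee_pos"],o["ft_force"],o["moment"],o["qpos"])
n="side";im=ctrl.get_image(n)[:,:,::-1];cv2.imwrite(f"pics/{n}5.png",im)
crop(n,im,150,140,120,130,6,"c11.png")
```

```text
9.2167 [545.705  166.1605 125.3165] [-5.9276  5.6965  7.8589] [ 0.9892  1.0325 -0.353 ] [0.2742 0.475  1.8164 0.0011 0.8516 1.8407]
```

View pics/c11.png

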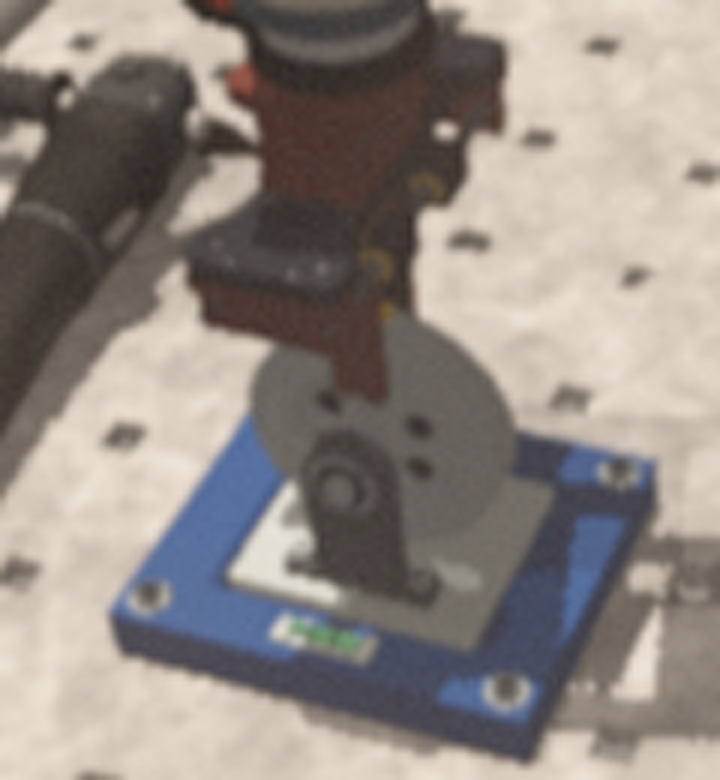

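Seated: the sole is level just above the blue rim, and fz shows downward press. I'll relieve the lateral strain, then start feeling the wheel.

carry_out(delta_pos=[[-0.04, -0.03, -0.05], [-0.04, -0.03, -0.05], [-0.04, -0.03, -0.05]], rotation=[[0, 0, 0], [0, 0, 0], [0, 0, 0]])

```text
t: 9.52
ee_pos: [545.6, 166.3, 125.3]
orientation: [-1.212, 1.207, -1.206]
ft_force: [-4.8, 4.1, 8.2]
width: 23.9
```

```bash
cat >> h.py <<'E'
import json
def rec(tag,sh=(546,0,94)):
    o=ctrl.get_obs();R=toolT(o);F=o["ft_force"];M=o["moment"]
    g=o["ee_pos"]-R@[0,19,0]; S=g-R@[0,176,0]   # sensor point
    c=np.array([sh[0],o["ee_pos"][1],sh[2]])
    T=M+np.cross((S-c)/1e3,F)
    th=-np.arctan2(R[0,1],-R[2,1])  # tilt: tool top toward +x positive
    r=np.linalg.norm((o["ee_pos"]-c)[[0,2]])
    print(tag,"t%.2f tilt %.3f T %.3f r %.1f"%(o["t"],th,T[1],r),"F",F.round(1),"M",M.round(3),"p",o["ee_pos"].round(1),"w%.1f"%o["width"])
    open("log.jsonl","a").write(json.dumps(dict(tag=tag,t=o["t"],th=th,F=F.tolist(),M=M.tolist(),p=o["ee_pos"].tolist(),R=R.tolist(),q=o["qpos"].tolist()))+"\n")
E
python3 -c "
from h import *
rec('static'); print(ctrl.get_obs()['qpos'])"
```

```text
static t9.52 tilt 0.001 T -0.193 r 31.3 F [-4.8  4.1  8.2] M [ 0.751  0.903 -0.295] p [545.6 166.3 125.3] w23.9
[0.2748 0.4748 1.8169 0.0003 0.8507 1.8416]
```

carry_out(delta_pos=[[0, 0, 0], [0, 0, 0], [0, 0, 0], [0, 0, 0]], rotation=[[0, 0, 0], [0, 0, 0], [0, 0, 0], [0, 0, 0]], hand=150)

```text
t: 9.85
ee_pos: [546.2, 165.8, 124.4]
orientation: [-1.211, 1.206, -1.207]
ft_force: [0.6, 0.6, 0.1]
width: 36.2
```

```bash
python3 -c "
from h import *
rec('open')
im=ctrl.get_image('side')[:,:,::-1];crop('side',im,150,140,120,130,6,'c12.png')"
```

```text
open t9.85 tilt -0.000 T 0.108 r 30.4 F [0.6 0.6 0.1] M [ 0.033 -0.02  -0.043] p [546.2 165.8 124.4] w36.2
```

View pics/c12.png

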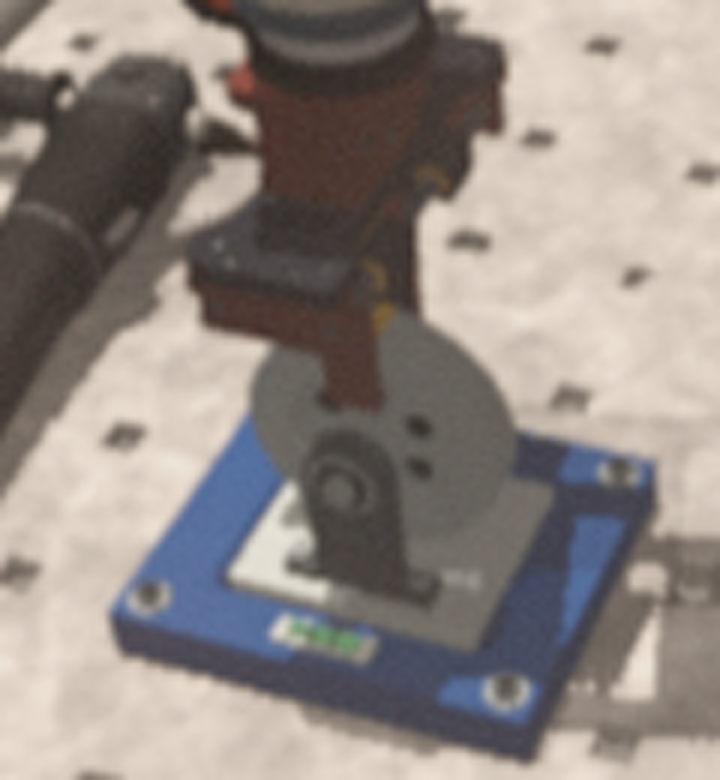

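Run:
```python
from h import *
a=[]
for i in range(14):
    o=ctrl.get_obs();a.append(np.r_[o["ft_force"],o["moment"],o["joint_torque"],o["ee_pos"]]);ctrl.get_image("top")
a=np.array(a);print(a[:,[0,1,2,4,6,7,8,9,10,11,12,13,14]]);print(a.std(0),a.mean(0))
```

```text
[[  0.5667  -0.3829   0.3503  -0.0029   0.0027 -52.132  -21.8589  -0.015
   -0.0736  -0.0019 546.1974 165.8519 124.3909]
 [ -0.4528   1.6228   0.4353   0.0137  -0.0087 -52.1068 -21.8528  -0.0129
   -0.0736  -0.0015 546.1592 165.906  124.3769]
 [  0.0426  -0.8755  -0.6064  -0.0603  -0.0175 -52.0857 -21.8478  -0.0111
   -0.0735  -0.0012 546.1304 165.9653 124.3705]
 [ -0.0218  -1.1423  -0.4528  -0.0107  -0.0211 -52.0687 -21.8442  -0.0096
   -0.0735  -0.0008 546.1409 165.9993 124.4003]
 [  1.7824   0.6657   0.1958   0.0062  -0.0222 -52.0562 -21.8422  -0.0083
   -0.0735  -0.0006 546.093  166.0456 124.3882]
 [ -0.0889  -0.304    0.924   -0.0162  -0.0221 -52.0465 -21.8414  -0.0075
   -0.0735  -0.0005 546.0872 166.0713 124.4137]
 [  0.0913  -0.2003  -0.7647  -0.0334  -0.0201 -52.0411 -21.8407  -0.0067
   -0.0736  -0.0004 546.1023 166.1172 124.4336]
 [ -0.4599   0.2774   0.1051   0.0404  -0.0175 -52.0371 -21.8406  -0.0062
   -0.0735  -0.0003 546.1094 166.114  124.4254]
 [ -0.258    0.007    0.5092   0.0078  -0.0148 -52.0356 -21.8413  -0.0055
   -0.0737  -0.0002 546.1007 166.1324 124.4502]
 [ 
[... 153 characters left out ...]
25   -0.0081 -52.0354 -21.8423  -0.0048
   -0.0738  -0.0001 546.0808 166.174  124.4574]
 [  1.0866  -0.3553   0.2457  -0.0067  -0.0062 -52.0368 -21.8425  -0.0046
   -0.0738  -0.0001 546.0746 166.1671 124.4596]
 [ -0.2208  -0.7244  -0.8516   0.0009  -0.003  -52.0376 -21.8432  -0.0044
   -0.0738  -0.0001 546.0876 166.1777 124.466 ]
 [ -0.0876   0.2455   1.126    0.0353  -0.001  -52.0393 -21.8436  -0.0042
   -0.0739  -0.0001 546.1078 166.1591 124.4899]]
[0.6429 0.6728 0.5715 0.0191 0.0274 0.0257 0.008  0.0297 0.0051 0.0033
 0.0001 0.0006 0.0332 0.1022 0.0361] [  0.0814  -0.1355   0.0992   0.0058  -0.0008   0.0005  -0.0122 -52.0566
 -21.8445  -0.0076  -0.0736  -0.0006 546.1113 166.0742 124.4269]
```

Joint torques are almost noise-free, so I'll feel the wheel with them: first a baseline tilt sweep with the jaws open, then the same sweep gripped.

```bash
cat >> h.py <<'E'
def snap(tag,settle=0):
    for i in range(settle): ctrl.get_image("top")
    o=ctrl.get_obs();R=toolT(o);th=-np.arctan2(R[0,1],-R[2,1])
    open("jt.jsonl","a").write(json.dumps(dict(tag=tag,t=o["t"],th=th,q=o["qpos"].tolist(),qv=o["qvel"].tolist(),tau=o["joint_torque"].tolist(),p=o["ee_pos"].tolist(),R=R.tolist(),F=o["ft_force"].tolist(),M=o["moment"].tolist(),w=o["width"]))+"\n")
    print(tag,"t%.2f th %.3f"%(o["t"],th),"q",o["qpos"].round(3),"tau",o["joint_torque"].round(3),"p",o["ee_pos"].round(1),"F",o["ft_force"].round(1),"w%.1f"%o["width"])
E
python3 -c "
from h import *
snap('open',2)"
```

```text
open t10.70 th -0.000 q [ 0.275  0.476  1.817 -0.     0.848  1.842] tau [ -0.002 -52.043 -21.844  -0.004  -0.074  -0.   ] p [546.1 166.2 124.5] F [-0.5  0.8 -0.2] w35.9
```

carry_out(delta_pos=[[0, 0.005, 0.183], [0, 0.022, 0.365], [0, 0.049, 0.546], [0, 0.087, 0.725], [0, 0.087, 0.725]], rotation=[[-0.06, 0, 0], [-0.12, 0, 0], [-0.18, 0, 0], [-0.24, 0, 0], [-0.24, 0, 0]])

```text
t: 11.12
ee_pos: [555.2, 166.2, 123.1]
orientation: [-1.386, 1.382, -1.083]
ft_force: [0.7, -0.3, -0.8]
width: 36.3
```

```bash
python3 -c "
from h import *
snap('open',3)"
```

```text
open t11.27 th 0.239 q [0.241 0.586 1.642 0.061 1.147 1.777] tau [ -0.257 -58.555 -23.306   0.17    0.824  -0.009] p [552.9 166.  123.2] F [-0.2 -0.2 -0.2] w36.4
```

carry_out(delta_pos=[[0, 0.005, 0.183], [0, 0.022, 0.365], [0, 0.049, 0.546], [0, 0.087, 0.725], [0, 0.087, 0.725]], rotation=[[-0.06, 0, 0], [-0.12, 0, 0], [-0.18, 0, 0], [-0.24, 0, 0], [-0.24, 0, 0]])

```text
t: 11.68
ee_pos: [560.5, 166.1, 120.1]
orientation: [-1.557, 1.551, -0.94]
ft_force: [-0.5, -0.1, -0.3]
width: 36.0
```

```bash
python3 -c "
from h import *
snap('open',3)"
```

```text
open t11.83 th 0.479 q [0.217 0.715 1.468 0.098 1.429 1.747] tau [ -0.232 -65.21  -23.2     0.304   1.695  -0.007] p [559.5 166.2 121. ] F [-0.3 -0.7 -0.2] w36.2
```

carry_out(delta_pos=[[0, 0.005, 0.183], [0, 0.022, 0.365], [0, 0.049, 0.546], [0, 0.087, 0.725], [0, 0.087, 0.725]], rotation=[[-0.06, 0, 0], [-0.12, 0, 0], [-0.18, 0, 0], [-0.24, 0, 0], [-0.24, 0, 0]])

```text
t: 12.25
ee_pos: [565.9, 166.1, 115.7]
orientation: [-1.721, 1.714, -0.775]
ft_force: [-1.3, -0.1, -0.6]
width: 36.6
```

```bash
python3 -c "
from h import *
snap('open',3)"
```

```text
open t12.40 th 0.718 q [0.199 0.855 1.298 0.129 1.696 1.735] tau [ -0.207 -71.29  -22.815   0.408   2.466  -0.008] p [565.7 166.3 117.2] F [0.2 1.  0.2] w36.1
```

carry_out(delta_pos=[[0, 0, 0], [0, 0, 0], [0, 0, 0], [0, 0, 0], [0, 0, 0]], rotation=[[0, 0, 0], [0, 0, 0], [0, 0, 0], [0, 0, 0], [0, 0, 0]], hand=255)

```text
t: 12.82
ee_pos: [566.1, 166.3, 117.8]
orientation: [-1.719, 1.713, -0.776]
ft_force: [-2.0, 0.6, 5.1]
width: 23.7
```

```bash
python3 -c "
from h import *
snap('grip0',1)"
```

```text
grip0 t12.87 th 0.720 q [0.198 0.856 1.296 0.129 1.699 1.734] tau [  0.132 -69.422 -22.368   0.18    1.194  -0.098] p [566.1 166.3 117.7] F [-1.2  0.2  5.3] w23.8
```

carry_out(delta_pos=[[0, 0.005, -0.183], [0, 0.022, -0.365], [0, 0.049, -0.546]], rotation=[[0.06, 0, 0], [0.12, 0, 0], [0.18, 0, 0]])

```text
t: 13.12
ee_pos: [562.2, 166.3, 120.3]
orientation: [-1.595, 1.589, -0.903]
ft_force: [-0.5, 0.3, -0.3]
width: 23.4
```

```bash
python3 -c "
from h import *
snap('g-')"
```

```text
g- t13.12 th 0.537 q [0.211 0.749 1.423 0.106 1.497 1.742] tau [ -0.647 -64.043 -24.469   0.226   2.823  -0.17 ] p [562.2 166.3 120.3] F [-0.5  0.3 -0.3] w23.4
```

carry_out(delta_pos=[[0, 0.005, -0.183], [0, 0.022, -0.365]], rotation=[[0.06, 0, 0], [0.12, 0, 0]])

```text
t: 13.28
ee_pos: [558.9, 166.3, 121.9]
orientation: [-1.511, 1.506, -0.98]
ft_force: [-1.1, 0.1, -2.2]
width: 23.6
```

```bash
python3 -c "
from h import *
snap('g-')"
```

```text
g- t13.28 th 0.416 q [0.222 0.681 1.51  0.09  1.359 1.752] tau [ -0.652 -62.074 -24.516   0.239   2.761  -0.216] p [558.9 166.3 121.9] F [-1.1  0.1 -2.2] w23.6
```

carry_out(delta_pos=[[0, 0.005, -0.183], [0, 0.022, -0.365]], rotation=[[0.06, 0, 0], [0.12, 0, 0]])

```text
t: 13.45
ee_pos: [555.4, 166.3, 123.2]
orientation: [-1.425, 1.421, -1.052]
ft_force: [0.9, 0.8, -3.9]
width: 24.0
```

```bash
python3 -c "
from h import *
snap('g-')"
```

```text
g- t13.45 th 0.296 q [0.235 0.616 1.598 0.072 1.217 1.767] tau [ -0.736 -59.521 -24.545   0.243   2.561  -0.269] p [555.4 166.3 123.2] F [ 0.9  0.8 -3.9] w24.0
```

carry_out(delta_pos=[[0, 0.02, -0.183], [0, 0.052, -0.365]], rotation=[[0.06, 0, 0], [0.12, 0, 0]])

```text
t: 13.62
ee_pos: [551.9, 166.3, 123.9]
orientation: [-1.339, 1.335, -1.118]
ft_force: [0.9, 1.1, -2.5]
width: 23.4
```

```bash
python3 -c "
from h import *
snap('g-')"
```

```text
g- t13.62 th 0.176 q [0.249 0.555 1.687 0.049 1.071 1.789] tau [ -0.644 -55.341 -23.868   0.305   2.017  -0.342] p [551.9 166.3 123.9] F [ 0.9  1.1 -2.5] w23.4
```

carry_out(delta_pos=[[0, 0.01, -0.183], [0, 0.032, -0.365]], rotation=[[0.06, 0, 0], [0.12, 0, 0]])

```text
t: 13.78
ee_pos: [548.2, 166.3, 124.3]
orientation: [-1.251, 1.248, -1.179]
ft_force: [1.7, 0.0, -3.8]
width: 23.9
```

```bash
python3 -c "
from h import *
snap('g-')"
```

```text
g- t13.78 th 0.056 q [0.266 0.5   1.775 0.019 0.92  1.821] tau [ -0.625 -52.924 -23.664   0.384   1.701  -0.439] p [548.2 166.3 124.3] F [ 1.7  0.  -3.8] w23.9
```

carry_out(delta_pos=[[0, 0.01, -0.183], [0, 0.022, -0.365]], rotation=[[0.06, 0, 0], [0.12, 0, 0]])

```text
t: 13.95
ee_pos: [544.6, 166.3, 124.3]
orientation: [-1.163, 1.159, -1.236]
ft_force: [1.2, -1.2, -5.3]
width: 24.1
```

```bash
python3 -c "
from h import *
snap('g-')"
```

```text
g- t13.95 th -0.064 q [ 0.285  0.452  1.863 -0.025  0.764  1.869] tau [ -0.385 -50.687 -23.259   0.555   1.283  -0.61 ] p [544.6 166.3 124.3] F [ 1.2 -1.2 -5.3] w24.1
```

carry_out(delta_pos=[[0, 0.025, -0.183], [0, 0.062, -0.365]], rotation=[[0.06, 0, 0], [0.12, 0, 0]])

```text
t: 14.12
ee_pos: [541.0, 166.4, 123.7]
orientation: [-1.073, 1.07, -1.287]
ft_force: [2.4, -2.6, -3.2]
width: 23.9
```

```bash
python3 -c "
from h import *
snap('g-')"
```

```text
g- t14.12 th -0.184 q [ 0.307  0.414  1.949 -0.095  0.604  1.947] tau [  0.376 -46.304 -21.925   1.008   0.584  -0.931] p [541.  166.4 123.7] F [ 2.4 -2.6 -3.2] w23.9
```

carry_out(delta_pos=[[0, 0.02, -0.183], [0, 0.042, -0.365]], rotation=[[0.06, 0, 0], [0.12, 0, 0]])

```text
t: 14.28
ee_pos: [537.5, 166.5, 122.8]
orientation: [-0.983, 0.98, -1.334]
ft_force: [4.4, -5.3, 0.1]
width: 24.0
```

```bash
python3 -c "
from h import *
snap('g-')"
```

```text
g- t14.28 th -0.304 q [ 0.332  0.387  2.034 -0.225  0.44   2.089] tau [  1.368 -44.516 -20.737   1.812   0.133  -1.625] p [537.5 166.5 122.8] F [ 4.4 -5.3  0.1] w24.0
```

carry_out(delta_pos=[[0, 0, 0], [0, 0, 0], [0, 0, 0], [0, 0, 0]], rotation=[[0, 0, 0], [0, 0, 0], [0, 0, 0], [0, 0, 0]], hand=150)

```text
t: 14.62
ee_pos: [538.2, 166.3, 122.5]
orientation: [-0.986, 0.983, -1.333]
ft_force: [-0.1, -0.9, 0.4]
width: 36.0
```

```bash
python3 -c "
from h import *
snap('open',2)
im=ctrl.get_image('side')[:,:,::-1];cv2.imwrite('pics/side6.png',im);crop('side',im,150,140,120,130,6,'c13.png')"
```

```text
open t14.72 th -0.300 q [ 0.331  0.39   2.03  -0.222  0.446  2.085] tau [  0.053 -44.52  -19.43   -0.234  -1.061  -0.012] p [537.9 166.2 122.3] F [0.3 0.5 0.5] w36.2
```

View pics/c13.png

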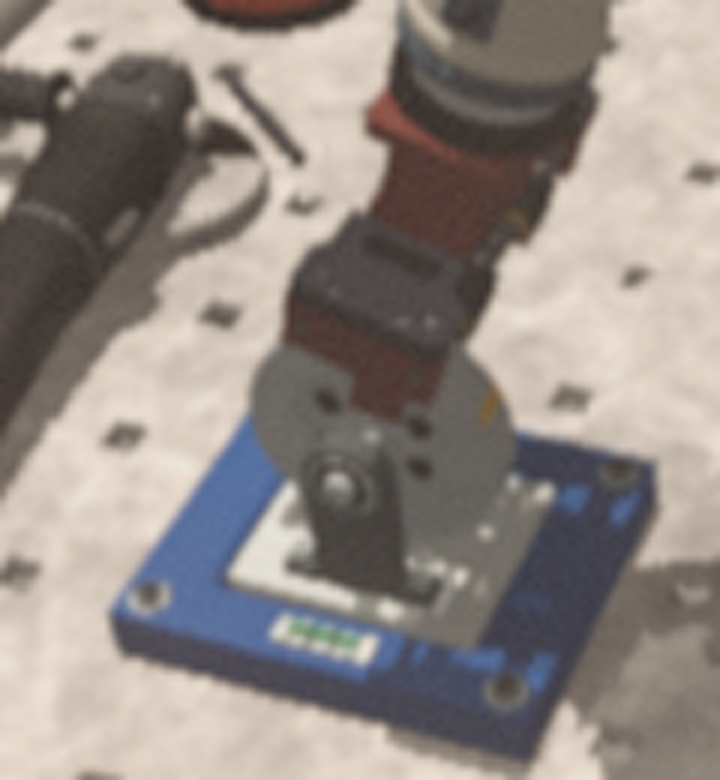

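```bash
cat > an.py <<'E'
from h import *
D=[json.loads(l) for l in open("jt.jsonl")]
op=[d for d in D if d["tag"]=="open"]
th=np.array([d["th"] for d in op]);Q=np.array([d["q"] for d in op]);T=np.array([d["tau"] for d in op])
allth=np.array([d["th"] for d in D]);allq=np.array([d["q"] for d in D])
deg=5
pq=np.polyfit(allth,allq,deg); 
nb=min(4,len(set(th.round(1)))-1)
pt=np.polyfit(th,T,nb); print("base resid",np.abs(np.array([np.polyval(pt[:,j],th) for j in range(6)]).T-T).max(0))
out=[]
for d in D:
    if d["tag"]=="open":continue
    dq=np.array([np.polyval(np.polyder(pq[:,j]),d["th"]) for j in range(6)])
    b=np.array([np.polyval(pt[:,j],d["th"]) for j in range(6)])
    dt=np.array(d["tau"])-b
    tau=dt@dq
    # independent: sensor
    R=np.array(d["R"]);c=np.array([546,d["p"][1],94]);S=np.array(d["p"])-R@[0,195,0]
    ts=(np.array(d["M"])+np.cross((S-c)/1e3,d["F"]))[1]
    out.append((d["tag"],d["t"],d["th"],tau,ts));print(d["tag"],"th %.3f tau %.3f  sens %.3f"%(d["th"],tau,ts),"dtau",dt.round(2),"dq",dq.round(2))
E
python3 an.py
```

```text
base resid [0. 0. 0. 0. 0. 0.]
grip0 th 0.720 tau -0.592  sens -0.610 dtau [ 0.34  1.92  0.45 -0.23 -1.28 -0.09] dq [-0.06  0.59 -0.68  0.19  1.07 -0.09]
g- th 0.537 tau 3.686  sens -0.194 dtau [-0.45  2.73 -1.43 -0.11  0.93 -0.16] dq [-0.08  0.58 -0.72  0.11  1.13 -0.05]
g- th 0.416 tau 3.184  sens -0.327 dtau [-0.39  1.41 -1.17 -0.03  1.29 -0.21] dq [-0.1   0.56 -0.73  0.14  1.16 -0.1 ]
g- th 0.296 tau 3.076  sens 0.037 dtau [-0.46  0.61 -1.13  0.04  1.53 -0.26] dq [-0.11  0.52 -0.73  0.18  1.19 -0.16]
g- th 0.176 tau 3.221  sens 0.002 dtau [-0.43  1.45 -0.8   0.18  1.43 -0.33] dq [-0.13  0.48 -0.74  0.22  1.23 -0.22]
g- th 0.056 tau 3.567  sens 0.083 dtau [-0.55  0.6  -1.35  0.34  1.57 -0.44] dq [-0.15  0.43 -0.73  0.29  1.28 -0.31]
g- th -0.064 tau 4.092  sens -0.045 dtau [-0.46 -0.32 -2.01  0.61  1.59 -0.61] dq [-0.17  0.36 -0.73  0.45  1.32 -0.5 ]
g- th -0.184 tau 4.978  sens 0.095 dtau [ 0.21  1.03 -1.77  1.16  1.3  -0.93] dq [-0.19  0.27 -0.71  0.79  1.35 -0.87]
g- th -0.304 tau 7.725  sens 0.296 dtau [ 1.32 -0.1  -1.32  2.05  1.21 -1.61] dq [-0.22  0.16 -0.69  1.45  1.36 -1.56]
```

carry_out(delta_pos=[[0, 0, 0], [0, 0, 0], [0, 0, 0], [0, 0, 0], [0, 0, 0]], rotation=[[0, 0, 0], [0, 0, 0], [0, 0, 0], [0, 0, 0], [0, 0, 0]], hand=255)

```text
t: 15.18
ee_pos: [537.2, 166.3, 122.1]
orientation: [-0.986, 0.983, -1.333]
ft_force: [0.4, 1.7, -2.7]
width: 23.8
```

```bash
python3 -c "
from h import *
snap('grip1',2)"
```

```text
grip1 t15.28 th -0.300 q [ 0.331  0.389  2.032 -0.222  0.445  2.086] tau [ -0.95  -45.368 -18.788  -0.476  -0.608  -0.024] p [537.2 166.3 122.1] F [ 1.3  2.4 -2.9] w24.1
```

carry_out(delta_pos=[[0, 0.005, 0.177], [0, 0.021, 0.353], [0, 0.048, 0.528], [0, 0.085, 0.701]], rotation=[[-0.06, 0, 0], [-0.12, 0, 0], [-0.18, 0, 0], [-0.24, 0, 0]])

```text
t: 15.62
ee_pos: [543.2, 166.4, 123.5]
orientation: [-1.169, 1.165, -1.232]
ft_force: [0.7, 0.6, -3.2]
width: 23.9
```

```bash
python3 -c "
from h import *
snap('g+')"
```

```text
g+ t15.62 th -0.056 q [ 0.284  0.455  1.86  -0.021  0.773  1.866] tau [ -0.884 -52.6   -20.579  -0.769  -1.834   0.422] p [543.2 166.4 123.5] F [ 0.7  0.6 -3.2] w23.9
```

carry_out(delta_pos=[[0, 0.005, 0.177], [0, 0.021, 0.353], [0, 0.048, 0.528], [0, 0.085, 0.701]], rotation=[[-0.06, 0, 0], [-0.12, 0, 0], [-0.18, 0, 0], [-0.24, 0, 0]])

```text
t: 15.95
ee_pos: [550.4, 166.5, 123.6]
orientation: [-1.345, 1.341, -1.113]
ft_force: [-2.5, 1.6, 3.0]
width: 23.8
```

```bash
python3 -c "
from h import *
snap('g+')"
```

```text
g+ t15.95 th 0.184 q [0.249 0.557 1.684 0.051 1.079 1.787] tau [ -1.512 -57.621 -20.954  -0.552  -1.356   0.216] p [550.4 166.5 123.6] F [-2.5  1.6  3. ] w23.8
```

carry_out(delta_pos=[[0, 0.005, 0.18], [0, 0.02, 0.36], [0, 0.045, 0.54], [0, 0.08, 0.715]], rotation=[[-0.06, 0, 0], [-0.12, 0, 0], [-0.18, 0, 0], [-0.24, 0, 0]])

```text
t: 16.28
ee_pos: [557.4, 166.6, 122.0]
orientation: [-1.517, 1.511, -0.975]
ft_force: [-2.3, 1.4, 4.2]
width: 24.0
```

```bash
python3 -c "
from h import *
snap('g+')"
```

```text
g+ t16.28 th 0.424 q [0.222 0.683 1.508 0.092 1.366 1.751] tau [ -1.692 -63.606 -20.91   -0.486  -0.917   0.081] p [557.4 166.6 122. ] F [-2.3  1.4  4.2] w24.0
```

carry_out(delta_pos=[[0, 0.005, 0.18], [0, 0.02, 0.36], [0, 0.045, 0.54], [0, 0.08, 0.715]], rotation=[[-0.06, 0, 0], [-0.12, 0, 0], [-0.18, 0, 0], [-0.24, 0, 0]])

```text
t: 16.62
ee_pos: [563.8, 166.6, 118.7]
orientation: [-1.682, 1.676, -0.815]
ft_force: [-2.4, 1.8, 6.7]
width: 23.6
```

```bash
python3 -c "
from h import *
snap('g+')"
```

```text
g+ t16.62 th 0.665 q [0.203 0.822 1.337 0.123 1.637 1.736] tau [ -1.805 -69.379 -20.566  -0.477  -0.479   0.003] p [563.8 166.6 118.7] F [-2.4  1.8  6.7] w23.6
```

carry_out(delta_pos=[[0, 0.005, 0.183], [0, 0.005, 0.183], [0, 0.005, 0.183], [0, 0.005, 0.183]], rotation=[[-0.06, 0, 0], [-0.06, 0, 0], [-0.06, 0, 0], [-0.06, 0, 0]], hand=150)

```text
t: 16.95
ee_pos: [565.3, 166.1, 116.0]
orientation: [-1.719, 1.712, -0.777]
ft_force: [-0.1, 0.1, -0.1]
width: 36.2
```

```bash
python3 -c "
from h import *
snap('open',4)"
```

```text
open t17.15 th 0.719 q [0.199 0.856 1.299 0.129 1.696 1.734] tau [ -0.044 -72.146 -22.649   0.414   2.466  -0.009] p [565.4 166.3 116.8] F [0.6 0.1 0.6] w36.1
```

carry_out(delta_pos=[[0, 0.005, -0.183], [0, 0.022, -0.365], [0, 0.049, -0.546]], rotation=[[0.06, 0, 0], [0.12, 0, 0], [0.18, 0, 0]])

```text
t: 17.4
ee_pos: [561.3, 166.2, 119.6]
orientation: [-1.595, 1.589, -0.904]
ft_force: [0.2, -0.8, 0.1]
width: 35.9
```

```bash
python3 -c "
from h import *
snap('o-')"
```

```text
o- t17.40 th 0.536 q [0.212 0.749 1.426 0.106 1.494 1.742] tau [ -0.647 -64.056 -24.203   0.447   2.994  -0.076] p [561.3 166.2 119.6] F [ 0.2 -0.8  0.1] w35.9
```

carry_out(delta_pos=[[0, 0.005, -0.183], [0, 0.022, -0.365]], rotation=[[0.06, 0, 0], [0.12, 0, 0]])

```text
t: 17.57
ee_pos: [558.0, 166.3, 121.9]
orientation: [-1.51, 1.505, -0.981]
ft_force: [0.2, 1.0, -0.2]
width: 36.1
```

```bash
python3 -c "
from h import *
snap('o-')"
```

```text
o- t17.57 th 0.415 q [0.222 0.679 1.513 0.09  1.357 1.752] tau [ -0.65  -61.383 -24.282   0.404   2.611  -0.111] p [558.  166.3 121.9] F [ 0.2  1.  -0.2] w36.1
```

carry_out(delta_pos=[[0, 0.005, -0.183], [0, 0.022, -0.365], [0, 0.049, -0.546], [0, 0.087, -0.725]], rotation=[[0.06, 0, 0], [0.12, 0, 0], [0.18, 0, 0], [0.24, 0, 0]])

```text
t: 17.9
ee_pos: [551.0, 166.3, 124.2]
orientation: [-1.339, 1.334, -1.118]
ft_force: [-0.3, 0.3, -0.2]
width: 36.1
```

```bash
python3 -c "
from h import *
snap('o-')"
```

```text
o- t17.90 th 0.175 q [0.249 0.553 1.689 0.049 1.07  1.789] tau [ -0.793 -54.912 -24.038   0.333   1.795  -0.223] p [551.  166.3 124.2] F [-0.3  0.3 -0.2] w36.1
```

carry_out(delta_pos=[[0, 0.005, -0.183], [0, 0.022, -0.365], [0, 0.049, -0.546], [0, 0.087, -0.725]], rotation=[[0.06, 0, 0], [0.12, 0, 0], [0.18, 0, 0], [0.24, 0, 0]])

```text
t: 18.23
ee_pos: [543.7, 166.3, 124.7]
orientation: [-1.163, 1.159, -1.236]
ft_force: [-0.2, -1.0, -0.5]
width: 36.2
```

```bash
python3 -c "
from h import *
snap('o-')"
```

```text
o- t18.23 th -0.065 q [ 0.285  0.45   1.865 -0.025  0.764  1.87 ] tau [ -0.915 -48.733 -23.116   0.397   0.964  -0.502] p [543.7 166.3 124.7] F [-0.2 -1.  -0.5] w36.2
```

carry_out(delta_pos=[[0, 0.005, -0.183], [0, 0.022, -0.365], [0, 0.049, -0.546], [0, 0.087, -0.725]], rotation=[[0.06, 0, 0], [0.12, 0, 0], [0.18, 0, 0], [0.24, 0, 0]])

```text
t: 18.57
ee_pos: [536.4, 166.4, 123.5]
orientation: [-0.982, 0.98, -1.334]
ft_force: [-0.8, -0.9, 0.1]
width: 36.4
```

```bash
python3 -c "
from h import *
snap('o-')"
```

```text
o- t18.57 th -0.305 q [ 0.332  0.385  2.036 -0.225  0.441  2.089] tau [ -0.799 -43.806 -21.042   1.29    0.187  -1.644] p [536.4 166.4 123.5] F [-0.8 -0.9  0.1] w36.4
```

carry_out(delta_pos=[[0, 0, 0], [0, 0, 0], [0, 0, 0], [0, 0, 0]], rotation=[[0, 0, 0], [0, 0, 0], [0, 0, 0], [0, 0, 0]])

```text
t: 18.9
ee_pos: [537.7, 166.4, 123.0]
orientation: [-0.986, 0.983, -1.333]
ft_force: [-0.5, -0.4, 0.2]
width: 36.3
```

```bash
python3 -c "
from h import *
snap('open',4)"
```

```text
open t19.10 th -0.300 q [ 0.331  0.388  2.032 -0.222  0.446  2.086] tau [  0.011 -44.448 -19.502  -0.241  -1.07   -0.006] p [537.  166.1 122.4] F [ 0.5 -1.1  0. ] w36.1
```

carry_out(delta_pos=[[0, 0.005, 0.177], [0, 0.021, 0.353], [0, 0.048, 0.528], [0, 0.085, 0.701]], rotation=[[-0.06, 0, 0], [-0.12, 0, 0], [-0.18, 0, 0], [-0.24, 0, 0]])

```text
t: 19.43
ee_pos: [543.7, 166.3, 123.9]
orientation: [-1.168, 1.165, -1.232]
ft_force: [0.9, 0.4, -0.1]
width: 35.9
```

```bash
python3 -c "
from h import *
snap('o+')"
```

```text
o+ t19.43 th -0.057 q [ 0.284  0.454  1.86  -0.022  0.772  1.866] tau [  0.781 -52.306 -19.566  -0.364  -1.508   0.37 ] p [543.7 166.3 123.9] F [ 0.9  0.4 -0.1] w35.9
```

carry_out(delta_pos=[[0, 0.005, 0.177], [0, 0.021, 0.353], [0, 0.048, 0.528], [0, 0.085, 0.701]], rotation=[[-0.06, 0, 0], [-0.12, 0, 0], [-0.18, 0, 0], [-0.24, 0, 0]])

```text
t: 19.77
ee_pos: [550.9, 166.2, 123.4]
orientation: [-1.344, 1.34, -1.114]
ft_force: [0.1, -0.3, 0.2]
width: 36.1
```

```bash
python3 -c "
from h import *
snap('o+')"
```

```text
o+ t19.77 th 0.183 q [0.248 0.558 1.685 0.051 1.077 1.787] tau [  0.414 -59.608 -20.572  -0.05   -0.518   0.176] p [550.9 166.2 123.4] F [ 0.1 -0.3  0.2] w36.1
```

carry_out(delta_pos=[[0, 0.005, 0.18], [0, 0.02, 0.36], [0, 0.045, 0.54], [0, 0.08, 0.715]], rotation=[[-0.06, 0, 0], [-0.12, 0, 0], [-0.18, 0, 0], [-0.24, 0, 0]])

```text
t: 20.1
ee_pos: [557.8, 166.2, 121.1]
orientation: [-1.515, 1.51, -0.976]
ft_force: [0.8, 0.7, -0.8]
width: 36.3
```

```bash
python3 -c "
from h import *
snap('o+')"
```

```text
o+ t20.10 th 0.423 q [0.222 0.684 1.509 0.091 1.364 1.751] tau [  0.249 -66.858 -20.867   0.145   0.435   0.078] p [557.8 166.2 121.1] F [ 0.8  0.7 -0.8] w36.3
```

carry_out(delta_pos=[[0, 0.005, 0.18], [0, 0.02, 0.36], [0, 0.045, 0.54], [0, 0.08, 0.715]], rotation=[[-0.06, 0, 0], [-0.12, 0, 0], [-0.18, 0, 0], [-0.24, 0, 0]])

```text
t: 20.43
ee_pos: [564.0, 166.2, 117.3]
orientation: [-1.681, 1.675, -0.817]
ft_force: [0.2, 0.2, -0.6]
width: 36.3
```

```bash
python3 -c "
from h import *
snap('o+')"
cat > an2.py <<'E'
from h import *
D=[json.loads(l) for l in open("jt.jsonl")]
allth=np.array([d["th"] for d in D]);allq=np.array([d["q"] for d in D])
pq=np.polyfit(allth,allq,5)
for s in"-+":
    o=[d for d in D if d["tag"]=="o"+s];th=np.array([d["th"] for d in o])
    T=np.array([d["tau"] for d in o]);pt=np.polyfit(th,T,3)
    for d in [d for d in D if d["tag"]=="g"+s]:
        dq=np.array([np.polyval(np.polyder(pq[:,j]),d["th"]) for j in range(6)])
        i=np.argmin(abs(th-d["th"]));
        b=T[i] if abs(th[i]-d["th"])<.02 else np.array([np.polyval(pt[:,j],d["th"]) for j in range(6)])
        dt=np.array(d["tau"])-b
        R=np.array(d["R"]);c=np.array([546,d["p"][1],94]);S=np.array(d["p"])-R@[0,195,0]
        ts=(np.array(d["M"])+np.cross((S-c)/1e3,d["F"]))[1]
        print(s,"th %.3f tau %.3f -sens %.3f"%(d["th"],dt@dq,-ts),dt.round(2),np.round(d["F"],1))
E
python3 an2.py
```

```text
o+ t20.43 th 0.663 q [0.202 0.823 1.338 0.122 1.634 1.735] tau [  0.161 -73.553 -20.865   0.27    1.292   0.016] p [564.  166.2 117.3] F [ 0.2  0.2 -0.6] w36.3
- th 0.537 tau -0.018 -sens 0.194 [-0.    0.01 -0.27 -0.22 -0.17 -0.09] [-0.5  0.3 -0.3]
- th 0.416 tau -0.053 -sens 0.327 [-0.   -0.69 -0.23 -0.17  0.15 -0.11] [-1.1  0.1 -2.2]
- th 0.296 tau -0.025 -sens -0.037 [-0.03 -1.28 -0.32 -0.13  0.35 -0.11] [ 0.9  0.8 -3.9]
- th 0.176 tau -0.059 -sens -0.002 [ 0.15 -0.43  0.17 -0.03  0.22 -0.12] [ 0.9  1.1 -2.5]
- th 0.056 tau -0.078 -sens -0.083 [ 0.24 -1.17  0.03  0.09  0.32 -0.15] [ 1.7  0.  -3.8]
- th -0.064 tau -0.141 -sens 0.045 [ 0.53 -1.95 -0.14  0.16  0.32 -0.11] [ 1.2 -1.2 -5.3]
- th -0.184 tau -0.317 -sens -0.095 [ 1.28 -0.31  0.32  0.29  0.02  0.02] [ 2.4 -2.6 -3.2]
- th -0.304 tau -0.179 -sens -0.296 [ 2.17 -0.71  0.3   0.52 -0.05  0.02] [ 4.4 -5.3  0.1]
+ th -0.056 tau 0.274 -sens -0.082 [-1.67 -0.29 -1.01 -0.41 -0.33  0.05] [ 0.7  0.6 -3.2]
+ th 0.184 tau 0.353 -sens 0.425 [-1.93  1.99 -0.38 -0.5  -0.84  0.04] [-2.5  1.6  3. ]
+ th 0.424 tau 0.374 -sens 0.354 [-1.94  3.25 -0.04 -0.63 -1.35  0.  ] [-2.3  1.4  4.2]
+ th 0.665 tau 0.357 -sens 0.636 [-1.97  4.17  0.3  -0.75 -1.77 -0.01] [-2.4  1.8  6.7]
```

Friction comes out consistent at about 0.207 Nm. The gravity torque peaks near stripe angle 0 and should vanish near −1.4 rad, with the heavy side on the −x side now. Next I'll ratchet the wheel negative and measure round that null.

carry_out(delta_pos=[[0, 0.005, 0.183], [0, 0.005, 0.183], [0, 0.005, 0.183]], rotation=[[-0.06, 0, 0], [-0.06, 0, 0], [-0.06, 0, 0]])

```text
t: 20.68
ee_pos: [565.0, 166.0, 114.9]
orientation: [-1.719, 1.714, -0.776]
ft_force: [-0.8, -1.1, 0.5]
width: 36.3
```

carry_out(delta_pos=[[0, 0, 0], [0, 0, 0], [0, 0, 0], [0, 0, 0]], rotation=[[0, 0, 0], [0, 0, 0], [0, 0, 0], [0, 0, 0]], hand=255)

```text
t: 21.02
ee_pos: [564.9, 166.5, 117.0]
orientation: [-1.718, 1.712, -0.777]
ft_force: [-0.9, 1.3, 0.2]
width: 23.8
```

```bash
python3 -c "
from h import *
snap('gripA',1)"
```

```text
gripA t21.07 th 0.719 q [0.199 0.855 1.3   0.129 1.695 1.734] tau [ -0.744 -71.959 -22.695  -0.004   2.48   -0.118] p [564.9 166.6 117. ] F [-0.6  0.7  0.6] w24.1
```

carry_out(delta_pos=[[0, 0.005, -0.183], [0, 0.022, -0.365], [0, 0.049, -0.546], [0, 0.087, -0.725], [0, 0.136, -0.901]], rotation=[[0.06, 0, 0], [0.12, 0, 0], [0.18, 0, 0], [0.24, 0, 0], [0.3, 0, 0]])

```text
t: 21.48
ee_pos: [557.4, 166.5, 121.1]
orientation: [-1.51, 1.505, -0.98]
ft_force: [-0.4, 1.4, -5.4]
width: 23.8
```

```bash
python3 -c "
from h import *
snap('gA-')"
```

```text
gA- t21.48 th 0.416 q [0.223 0.68  1.514 0.09  1.355 1.752] tau [ -1.317 -64.722 -25.232   0.04    3.493  -0.176] p [557.4 166.5 121.1] F [-0.4  1.4 -5.4] w23.8
```

carry_out(delta_pos=[[0, 0.005, -0.183], [0, 0.022, -0.365], [0, 0.049, -0.546], [0, 0.087, -0.725]], rotation=[[0.06, 0, 0], [0.12, 0, 0], [0.18, 0, 0], [0.24, 0, 0]])

```text
t: 21.82
ee_pos: [549.9, 166.4, 123.4]
orientation: [-1.34, 1.335, -1.117]
ft_force: [0.1, 0.8, -6.7]
width: 23.8
```

```bash
python3 -c "
from h import *
snap('gA-')"
```

```text
gA- t21.82 th 0.177 q [0.25  0.554 1.691 0.049 1.069 1.789] tau [ -1.547 -58.21  -25.243  -0.113   2.261  -0.299] p [549.9 166.4 123.4] F [ 0.1  0.8 -6.7] w23.8
```

carry_out(delta_pos=[[0, 0.01, -0.183], [0, 0.032, -0.365], [0, 0.06, -0.546], [0, 0.1, -0.725]], rotation=[[0.06, 0, 0], [0.12, 0, 0], [0.18, 0, 0], [0.24, 0, 0]])

```text
t: 22.15
ee_pos: [542.5, 166.4, 123.9]
orientation: [-1.164, 1.16, -1.235]
ft_force: [0.2, 1.1, -5.4]
width: 23.9
```

```bash
python3 -c "
from h import *
snap('gA-')"
```

```text
gA- t22.15 th -0.063 q [ 0.286  0.451  1.867 -0.024  0.763  1.87 ] tau [ -1.7   -51.71  -24.119  -0.049   1.135  -0.587] p [542.5 166.4 123.9] F [ 0.2  1.1 -5.4] w23.9
```

carry_out(delta_pos=[[0, 0.01, -0.183], [0, 0.032, -0.365], [0, 0.06, -0.546], [0, 0.1, -0.725]], rotation=[[0.06, 0, 0], [0.12, 0, 0], [0.18, 0, 0], [0.24, 0, 0]])

```text
t: 22.48
ee_pos: [535.2, 166.4, 122.6]
orientation: [-0.984, 0.981, -1.333]
ft_force: [1.5, -0.7, -5.2]
width: 23.7
```

```bash
python3 -c "
from h import *
snap('gA-')"
```

```text
gA- t22.48 th -0.303 q [ 0.333  0.386  2.037 -0.225  0.441  2.09 ] tau [ -1.093 -46.43  -21.782   1.137   0.089  -1.703] p [535.2 166.4 122.6] F [ 1.5 -0.7 -5.2] w23.7
```

carry_out(delta_pos=[[0, 0, 0], [0, 0, 0], [0, 0, 0], [0, 0, 0]], rotation=[[0, 0, 0], [0, 0, 0], [0, 0, 0], [0, 0, 0]], hand=150)

```text
t: 22.82
ee_pos: [537.1, 166.3, 122.9]
orientation: [-0.986, 0.983, -1.333]
ft_force: [-0.1, -0.0, -0.4]
width: 36.0
```

```bash
python3 -c "
from h import *
snap('open',2)
im=ctrl.get_image('side')[:,:,::-1];cv2.imwrite('pics/side7.png',im);crop('side',im,150,140,120,130,6,'c14.png')"
```

```text
open t22.92 th -0.300 q [ 0.331  0.388  2.033 -0.223  0.446  2.087] tau [  0.062 -44.428 -19.421  -0.236  -1.059  -0.012] p [536.8 166.2 122.7] F [-0.1  0.3 -0.4] w35.9
```

View pics/c14.png

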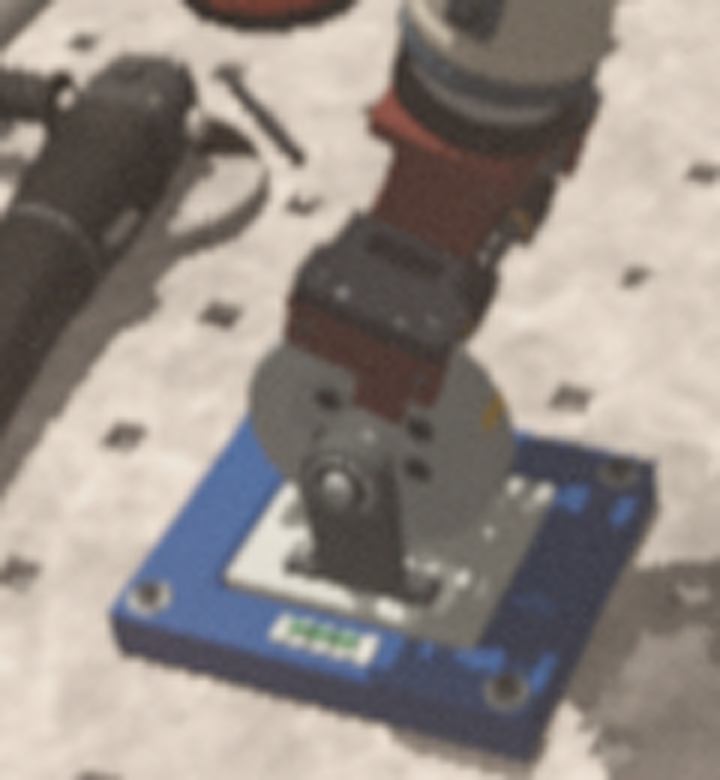

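carry_out(delta_pos=[[0, 0.015, 0.304], [0, 0.061, 0.606], [0, 0.136, 0.901], [0, 0.241, 1.188], [0, 0.373, 1.462], [0, 0.533, 1.722], [0, 0.717, 1.965], [0, 0.925, 2.188], [0, 1.154, 2.389], [0, 1.454, 2.599], [0, 1.454, 2.599], [0, 1.454, 2.599]], rotation=[[-0.1, 0, 0], [-0.2, 0, 0], [-0.3, 0, 0], [-0.4, 0, 0], [-0.5, 0, 0], [-0.6, 0, 0], [-0.7, 0, 0], [-0.8, 0, 0], [-0.9, 0, 0], [-1.02, 0, 0], [-1.02, 0, 0], [-1.02, 0, 0]])

```text
t: 23.97
ee_pos: [564.8, 165.8, 113.2]
orientation: [-1.721, 1.715, -0.775]
ft_force: [-0.1, 0.8, -1.0]
width: 36.2
```

```bash
python3 -c "
from h import *
snap('open',2)
im=ctrl.get_image('side')[:,:,::-1];cv2.imwrite('pics/side8.png',im);crop('side',im,150,140,120,130,6,'c15.png')"
```

```text
open t24.07 th 0.718 q [0.199 0.855 1.301 0.129 1.693 1.734] tau [ -0.401 -69.547 -22.54    0.398   2.433  -0.013] p [564.8 166.3 116.3] F [-0.4  0.2  0.1] w36.1
```

View pics/c15.png

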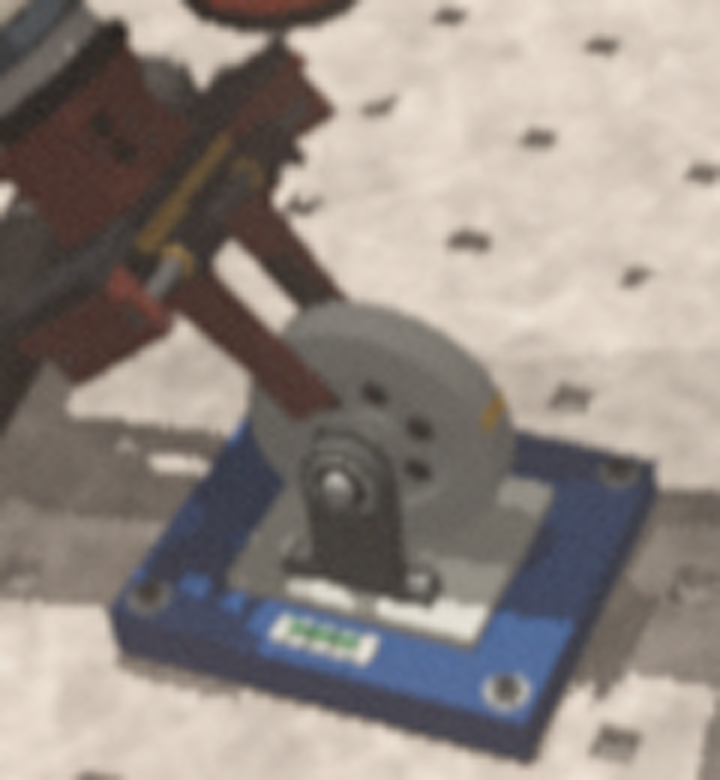

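carry_out(delta_pos=[[0, 0.03, 0], [0, 0.03, 0], [0, 0.03, 0], [0, 0.03, 0], [0, 0.03, 0]], rotation=[[0, 0, 0], [0, 0, 0], [0, 0, 0], [0, 0, 0], [0, 0, 0]], hand=255)

```text
t: 24.53
ee_pos: [564.9, 166.5, 117.5]
orientation: [-1.719, 1.712, -0.776]
ft_force: [-0.4, 0.6, 7.3]
width: 23.9
```

```bash
python3 -c "
from h import *
snap('gripB',1)"
```

```text
gripB t24.58 th 0.719 q [0.199 0.854 1.3   0.13  1.696 1.734] tau [ -0.372 -68.144 -21.486   0.041   1.116  -0.04 ] p [564.9 166.5 117.5] F [-0.2  1.4  7.5] w23.9
```

carry_out(delta_pos=[[0, 0.005, -0.183], [0, 0.022, -0.365], [0, 0.049, -0.546]], rotation=[[0.06, 0, 0], [0.12, 0, 0], [0.18, 0, 0]])

```text
t: 24.83
ee_pos: [560.8, 166.5, 119.8]
orientation: [-1.594, 1.589, -0.904]
ft_force: [0.4, 1.7, -0.2]
width: 23.7
```

```bash
python3 -c "
from h import *
snap('gB-')"
```

```text
gB- t24.83 th 0.536 q [0.212 0.748 1.427 0.107 1.493 1.742] tau [ -1.156 -63.903 -23.916   0.13    3.112  -0.117] p [560.8 166.5 119.8] F [ 0.4  1.7 -0.2] w23.7
```

carry_out(delta_pos=[[0, 0.005, -0.183], [0, 0.022, -0.365]], rotation=[[0.06, 0, 0], [0.12, 0, 0]])

```text
t: 25.0
ee_pos: [557.6, 166.5, 121.2]
orientation: [-1.51, 1.505, -0.981]
ft_force: [0.9, 1.0, -3.4]
width: 23.4
```

```bash
python3 -c "
from h import *
snap('gB-')"
```

```text
gB- t25.00 th 0.415 q [0.223 0.679 1.514 0.09  1.354 1.752] tau [ -1.092 -62.665 -24.041   0.183   3.307  -0.152] p [557.6 166.5 121.2] F [ 0.9  1.  -3.4] w23.4
```

carry_out(delta_pos=[[0, 0.005, -0.183], [0, 0.022, -0.365], [0, 0.049, -0.546], [0, 0.087, -0.725]], rotation=[[0.06, 0, 0], [0.12, 0, 0], [0.18, 0, 0], [0.24, 0, 0]])

```text
t: 25.33
ee_pos: [550.4, 166.4, 123.2]
orientation: [-1.338, 1.334, -1.118]
ft_force: [1.2, 0.9, -4.5]
width: 23.9
```

```bash
python3 -c "
from h import *
snap('gB-')"
```

```text
gB- t25.33 th 0.175 q [0.25  0.554 1.691 0.049 1.067 1.789] tau [ -1.146 -57.182 -24.164   0.139   2.443  -0.259] p [550.4 166.4 123.2] F [ 1.2  0.9 -4.5] w23.9
```

carry_out(delta_pos=[[0, 0.01, -0.183], [0, 0.032, -0.365], [0, 0.06, -0.546], [0, 0.1, -0.725]], rotation=[[0.06, 0, 0], [0.12, 0, 0], [0.18, 0, 0], [0.24, 0, 0]])

```text
t: 25.67
ee_pos: [542.8, 166.4, 123.6]
orientation: [-1.163, 1.159, -1.235]
ft_force: [1.6, 0.6, -5.0]
width: 23.9
```

```bash
python3 -c "
from h import *
snap('gB-')"
```

```text
gB- t25.67 th -0.064 q [ 0.286  0.451  1.867 -0.025  0.761  1.87 ] tau [ -1.262 -50.922 -23.243   0.215   1.317  -0.538] p [542.8 166.4 123.6] F [ 1.6  0.6 -5. ] w23.9
```

carry_out(delta_pos=[[0, 0.01, -0.183], [0, 0.032, -0.365], [0, 0.06, -0.546], [0, 0.1, -0.725]], rotation=[[0.06, 0, 0], [0.12, 0, 0], [0.18, 0, 0], [0.24, 0, 0]])

```text
t: 26.0
ee_pos: [535.5, 166.5, 122.4]
orientation: [-0.983, 0.981, -1.333]
ft_force: [2.3, -2.8, -3.5]
width: 23.9
```

```bash
python3 -c "
from h import *
snap('gB-')"
```

```text
gB- t26.00 th -0.304 q [ 0.333  0.386  2.037 -0.226  0.439  2.091] tau [ -0.647 -45.703 -20.962   1.319   0.262  -1.687] p [535.5 166.5 122.4] F [ 2.3 -2.8 -3.5] w23.9
```

Now the return sweep gripped (+), matching the o+ samples.

carry_out(delta_pos=[[0, 0, 0], [0, 0, 0], [0, 0, 0], [0, 0, 0]], rotation=[[0, 0, 0], [0, 0, 0], [0, 0, 0], [0, 0, 0]])

```text
t: 26.33
ee_pos: [535.8, 166.2, 121.6]
orientation: [-0.988, 0.985, -1.333]
ft_force: [0.9, 3.0, -4.5]
width: 23.8
```

carry_out(delta_pos=[[0, 0.005, 0.177], [0, 0.021, 0.353], [0, 0.048, 0.528], [0, 0.085, 0.701]], rotation=[[-0.06, 0, 0], [-0.12, 0, 0], [-0.18, 0, 0], [-0.24, 0, 0]])

```text
t: 26.67
ee_pos: [542.3, 166.2, 122.8]
orientation: [-1.17, 1.166, -1.231]
ft_force: [1.2, 0.3, -7.9]
width: 23.9
```

```bash
python3 -c "
from h import *
snap('gB+')"
```

```text
gB+ t26.67 th -0.055 q [ 0.284  0.455  1.862 -0.021  0.771  1.866] tau [  0.077 -55.136 -21.077  -0.6    -1.479   0.308] p [542.3 166.2 122.8] F [ 1.2  0.3 -7.9] w23.9
```

carry_out(delta_pos=[[0, 0.005, 0.177], [0, 0.021, 0.353], [0, 0.048, 0.528], [0, 0.085, 0.701]], rotation=[[-0.06, 0, 0], [-0.12, 0, 0], [-0.18, 0, 0], [-0.24, 0, 0]])

```text
t: 27.0
ee_pos: [549.3, 166.3, 123.0]
orientation: [-1.346, 1.342, -1.112]
ft_force: [-3.1, 0.7, -1.1]
width: 24.0
```

```bash
python3 -c "
from h import *
snap('gB+')"
```

```text
gB+ t27.00 th 0.185 q [0.249 0.557 1.687 0.052 1.078 1.787] tau [ -0.766 -59.31  -21.738  -0.294  -1.193   0.102] p [549.3 166.3 123. ] F [-3.1  0.7 -1.1] w24.0
```

carry_out(delta_pos=[[0, 0.005, 0.18], [0, 0.02, 0.36], [0, 0.045, 0.54], [0, 0.08, 0.715]], rotation=[[-0.06, 0, 0], [-0.12, 0, 0], [-0.18, 0, 0], [-0.24, 0, 0]])

```text
t: 27.33
ee_pos: [556.1, 166.4, 121.6]
orientation: [-1.517, 1.512, -0.973]
ft_force: [-3.8, 1.1, 3.6]
width: 23.9
```

```bash
python3 -c "
from h import *
snap('gB+')"
```

```text
gB+ t27.33 th 0.426 q [0.222 0.683 1.511 0.093 1.366 1.75 ] tau [ -1.156 -64.501 -21.779  -0.203  -1.031  -0.029] p [556.1 166.4 121.6] F [-3.8  1.1  3.6] w23.9
```

carry_out(delta_pos=[[0, 0.005, 0.18], [0, 0.02, 0.36], [0, 0.045, 0.54], [0, 0.08, 0.715]], rotation=[[-0.06, 0, 0], [-0.12, 0, 0], [-0.18, 0, 0], [-0.24, 0, 0]])

```text
t: 27.67
ee_pos: [562.5, 166.4, 118.7]
orientation: [-1.682, 1.677, -0.813]
ft_force: [-3.3, 1.7, 7.0]
width: 23.8
```

```bash
python3 -c "
from h import *
snap('gB+')"
sed -i 's/d\["tag"\]=="g"+s\]/d["tag"][0]=="g" and d["tag"][-1]==s]/; s/print(s,/print(d["tag"],/' an2.py; python3 an2.py
```

```text
gB+ t27.67 th 0.666 q [0.202 0.821 1.34  0.124 1.637 1.735] tau [ -1.3   -69.611 -21.398  -0.212  -0.845  -0.117] p [562.5 166.4 118.7] F [-3.3  1.7  7. ] w23.8
g- th 0.537 tau -0.019 -sens 0.194 [-0.    0.01 -0.27 -0.22 -0.17 -0.09] [-0.5  0.3 -0.3]
g- th 0.416 tau -0.052 -sens 0.327 [-0.   -0.69 -0.23 -0.17  0.15 -0.11] [-1.1  0.1 -2.2]
g- th 0.296 tau -0.024 -sens -0.037 [-0.03 -1.28 -0.32 -0.13  0.35 -0.11] [ 0.9  0.8 -3.9]
g- th 0.176 tau -0.060 -sens -0.002 [ 0.15 -0.43  0.17 -0.03  0.22 -0.12] [ 0.9  1.1 -2.5]
g- th 0.056 tau -0.077 -sens -0.083 [ 0.24 -1.17  0.03  0.09  0.32 -0.15] [ 1.7  0.  -3.8]
g- th -0.064 tau -0.138 -sens 0.045 [ 0.53 -1.95 -0.14  0.16  0.32 -0.11] [ 1.2 -1.2 -5.3]
g- th -0.184 tau -0.317 -sens -0.095 [ 1.28 -0.31  0.32  0.29  0.02  0.02] [ 2.4 -2.6 -3.2]
g- th -0.304 tau -0.193 -sens -0.296 [ 2.17 -0.71  0.3   0.52 -0.05  0.02] [ 4.4 -5.3  0.1]
gA- th 0.416 tau -0.120 -sens 0.199 [-0.67 -3.34 -0.95 -0.36  0.88 -0.06] [-0.4  1.4 -5.4]
gA- th 0.177 tau -0.113 -sens -0.062 [-0.75 -3.3  -1.2  -0.45  0.47 -0.08] [ 0.1  0.8 -6.7]
gA- th -0.063 tau -0.146 -se
[... 635 characters left out ...]
.271 -sens -0.082 [-1.67 -0.29 -1.01 -0.41 -0.33  0.05] [ 0.7  0.6 -3.2]
g+ th 0.184 tau 0.355 -sens 0.425 [-1.93  1.99 -0.38 -0.5  -0.84  0.04] [-2.5  1.6  3. ]
g+ th 0.424 tau 0.367 -sens 0.354 [-1.94  3.25 -0.04 -0.63 -1.35  0.  ] [-2.3  1.4  4.2]
g+ th 0.665 tau 0.370 -sens 0.636 [-1.97  4.17  0.3  -0.75 -1.77 -0.01] [-2.4  1.8  6.7]
gB+ th -0.055 tau 0.144 -sens 0.075 [-0.7  -2.83 -1.51 -0.24  0.03 -0.06] [ 1.2  0.3 -7.9]
gB+ th 0.185 tau 0.294 -sens 0.518 [-1.18  0.3  -1.17 -0.24 -0.67 -0.07] [-3.1  0.7 -1.1]
gB+ th 0.426 tau 0.367 -sens 0.504 [-1.41  2.36 -0.91 -0.35 -1.47 -0.11] [-3.8  1.1  3.6]
gB+ th 0.666 tau 0.417 -sens 0.628 [-1.46  3.94 -0.53 -0.48 -2.14 -0.13] [-3.3  1.7  7. ]
```

```bash
cat > kin.py <<'E'
from h import *
def fk(q,P,s6=-1,parts=False):
    a1,d1,x1,L1,x2,L2,y3,L3=P
    A=Rn.from_euler("z",q[0]).as_matrix();p=A@[a1,0,d1];ax=[(np.zeros(3),A[:,2])]
    ax.append((p,A[:,1])); A=A@Rn.from_euler("y",q[1]).as_matrix();p=p+A@[x1,0,L1]
    ax.append((p,A[:,1])); A=A@Rn.from_euler("y",q[2]).as_matrix();p=p+A@[x2,0,L2]
    ax.append((p,A[:,2])); A=A@Rn.from_euler("z",q[3]).as_matrix()
    ax.append((p,A[:,1])); A=A@Rn.from_euler("y",q[4]).as_matrix();p=p+A@[0,0,L3]
    ax.append((p,A[:,2])); A=A@Rn.from_euler("z",s6*0+q[5]).as_matrix()
    return (p,A,ax)
D=[json.loads(l) for l in open("jt.jsonl")]
Q=np.array([d["q"] for d in D]);p=np.array([d["p"] for d in D]);R=np.array([d["R"] for d in D])
# extra logged poses
ex=[([-1.353,.4239,1.6307,0,1.0886,-.019],[146.64,-607.4,222.3]),([-.343,.3094,1.6839,-.0004,1.1515,.8082],[551.07,-184.3,269.6]),([-.3424,.5093,1.7972,.0007,.8363,.8082],[551.9,-183.9,111.5]),([.2677,.2972,1.6981,-.0004,1.1479,1.8355],[550.8,163.3,270.9])]
QQ=np.vstack([Q,[e[0] for e in ex]]);pp=np.vstack([p,[e[1] for e in ex]])
f=lambda P:np.concatenate([fk(q,P)[0]-x for q,x in zip(QQ,pp)]+[0.003*(np.array(P)-P0)])
P0=np.array([0,150,0,450,0,450,0,300.])
r=least_squares(f,P0);P=r.x
if __name__=="__main__":
    e=r.fun[:-8].reshape(-1,3);print(P.round(1),"rms",e.std(0),abs(e).max(0))
    for i in(0,10,30):
        A=fk(Q[i],P)[1];print((A.T@R[i]).round(3))
E
python3 kin.py
```

```text
[-16.2 327.4 -23.9 637.9 108.7 515.8   0.  359.5] rms [2.7953 3.4245 1.3746] [10.5481 15.5098  2.4871]
[[-1.  0.  0.]
 [ 0.  0.  1.]
 [ 0.  1. -0.]]
[[-1.  0.  0.]
 [-0. -0.  1.]
 [ 0.  1.  0.]]
[[-1.  0.  0.]
 [ 0.  0.  1.]
 [ 0.  1. -0.]]
```

```bash
sed -i 's/p=A@\[a1,0,d1\]/p=A@[a1,y3,d1]/' kin.py; python3 kin.py | head -1
```

```text
[ -0.5 312.9   0.1 563.3  77.6 485.4  11.9 309.8] rms [0.0244 0.0443 0.0535] [0.1024 0.3051 0.3424]
```

```bash
cat > an3.py <<'E'
from kin import *
c=np.array([546,166,94.])
OFF={"g-":-.72,"g+":-.72,"gA-":-.76,"gB-":-1.76,"gB+":-1.76,"gC-":-1.76,"gC+":-1.76,"gD-":-1.76,"gD+":-1.76}
rows=[]
for s in"-+":
    o=[d for d in D if d["tag"]=="o"+s];th=np.array([d["th"] for d in o]);T=np.array([d["tau"] for d in o])
    pt=np.polyfit(th,T,3)
    for d in D:
        if d["tag"] not in OFF or d["tag"][-1]!=s: continue
        i=np.argmin(abs(th-d["th"]));far=abs(th[i]-d["th"])>.02
        if far and d["th"]<0: continue
        b=np.array([np.polyval(pt[:,j],d["th"]) for j in range(6)])
        if not far: b=T[i]
        dt=np.array(d["tau"])-b
        pos,A,ax=fk(d["q"],P)
        J=np.array([np.r_[np.cross(a,(c-x)/1e3),a] for x,a in ax]).T
        w=-np.linalg.solve(J.T,dt)
        rows.append((d["tag"],d["th"],OFF[d["tag"]]+d["th"],1 if s=="+" else -1,w,d["F"]))
if __name__=="__main__":
    for r in rows: print(r[0],"th %.2f psi %.2f"%r[1:3],"F",r[4][:3].round(1),"T",r[4][3:].round(3),"Fs",np.round(r[5],1))
    ps=np.array([r[2] for r in rows]);s=np.array([r[3] for r in rows]);W=np.array([r[4] for r in rows])
    Am=np.c_[s,np.cos(ps),np.sin(ps),W[:,2],-W[:,0]];y=-W[:,4]
    for cols in([0,1,2],[0,1,2,3,4]):
        x,res,_,_=np.linalg.lstsq(Am[:,cols],y,rcond=None)
        cov=np.linalg.inv(Am[:,cols].T@Am[:,cols]);e=y-Am[:,cols]@x;sg=e.std()
        # g=A cos(psi-p0); heavy down at p0-pi/2
        p0=np.arctan2(x[2],x[1]);print(x.round(4),"rms %.3f"%sg,"amp %.3f down at psi %.3f"%(np.hypot(x[1],x[2]),p0-np.pi/2),"sd",(sg*np.sqrt(np.diag(cov))).round(4))
        print(e.round(3))
E
python3 an3.py
```

```text
g- th 0.54 psi -0.18 F [-0.5  0.1  0.2] T [ 0.072  0.018 -0.152] Fs [-0.5  0.3 -0.3]
g- th 0.42 psi -0.30 F [ 0.   0.3 -1.2] T [ 0.034  0.054 -0.13 ] Fs [-1.1  0.1 -2.2]
g- th 0.30 psi -0.42 F [ 0.3  0.4 -2.4] T [ 0.008  0.026 -0.113] Fs [ 0.9  0.8 -3.9]
g- th 0.18 psi -0.54 F [ 0.7  0.1 -0.9] T [-0.051  0.059 -0.111] Fs [ 0.9  1.1 -2.5]
g- th 0.06 psi -0.66 F [ 1.2  0.2 -2.3] T [-0.2    0.078 -0.139] Fs [ 1.7  0.  -3.8]
g- th -0.06 psi -0.78 F [ 1.9 -0.2 -3.8] T [-0.16   0.15  -0.118] Fs [ 1.2 -1.2 -5.3]
g- th -0.30 psi -1.02 F [ 2.5 -3.3 -1.6] T [0.05  0.104 0.032] Fs [ 4.4 -5.3  0.1]
gA- th 0.42 psi -0.34 F [ 0.4  1.5 -5.9] T [-0.012  0.118 -0.068] Fs [-0.4  1.4 -5.4]
gA- th 0.18 psi -0.58 F [ 0.3  1.6 -5.9] T [-0.011  0.106 -0.078] Fs [ 0.1  0.8 -6.7]
gA- th -0.06 psi -0.82 F [ 0.8  1.8 -5.4] T [-0.037  0.138 -0.09 ] Fs [ 0.2  1.1 -5.4]
gA- th -0.30 psi -1.06 F [ 1.3  1.2 -4.9] T [-0.215  0.122 -0.131] Fs [ 1.5 -0.7 -5.2]
gB- th 0.54 psi -1.22 F [0.2 1.  0.1] T [-0.04  -0.02  -0.025] Fs [ 0.4  1.7 -0.2]
gB- th 0.41 psi -1.35 F [ 1.1  1.2 -2.6] T [-0.071  0.062 -0.015] Fs [ 0.9  1
[... 810 characters left out ...]
.8  1.3  5. ] T [-0.391 -0.366  0.06 ] Fs [-3.8  1.1  3.6]
gB+ th 0.67 psi -1.09 F [-3.8  1.3  7.7] T [-0.338 -0.418  0.098] Fs [-3.3  1.7  7. ]
[ 0.2156  0.1345 -0.0641] rms 0.054 amp 0.149 down at psi -2.015 sd [0.0117 0.0189 0.0177]
[ 0.054  0.015  0.041  0.008 -0.008 -0.075 -0.013 -0.05  -0.038 -0.061
 -0.028  0.13   0.061 -0.033 -0.043  0.047 -0.076 -0.016  0.011  0.029
 -0.088  0.006  0.057  0.083]
[ 0.125   0.0749 -0.075   0.0137  0.0251] rms 0.025 amp 0.106 down at psi -2.357 sd [0.0141 0.0127 0.0094 0.0022 0.0079]
[ 0.004 -0.005  0.041 -0.008  0.002 -0.033  0.003  0.001  0.004 -0.025
  0.001  0.053  0.037 -0.037 -0.058  0.025 -0.004 -0.014 -0.007  0.011
  0.04   0.    -0.013 -0.008]
```

The moving-torque fit is contaminated by path-misfit forces. A cleaner measurement is available: lift the cradle about 5 mm inside the pocket and read the static moment about the shaft, which then equals G·sin α with no bearing friction. Doing that here, then at a second wheel angle.

carry_out(delta_pos=[[0, 0, 0], [0, -0.12, -0.09], [0, -0.24, -0.18], [0, -0.36, -0.28], [0, -0.47, -0.37], [0, -0.47, -0.37], [0, -0.47, -0.37]], rotation=[[0, 0, 0], [0, 0, 0], [0, 0, 0], [0, 0, 0], [0, 0, 0], [0, 0, 0], [0, 0, 0]])

```text
t: 28.25
ee_pos: [562.8, 166.3, 122.6]
orientation: [-1.678, 1.672, -0.819]
ft_force: [-0.2, 1.0, -9.6]
width: 24.0
```

```bash
cat > lift.py <<'E'
from h import *
import sys
def run(tag,n=16):
    L=[]
    for i in range(n):
        ctrl.get_image("top");o=ctrl.get_obs();L.append(np.r_[o["ft_force"],o["moment"],o["ee_pos"]])
    L=np.array(L);m=L.mean(0);o=ctrl.get_obs();R=toolT(o);F=m[:3];M=m[3:6];p=m[6:]
    th=-np.arctan2(R[0,1],-R[2,1])
    S=p-R@[0,195,0];c=p+R@[0,30.6,0]
    T=M+np.cross((S-c)/1e3,F)
    Fi=np.array([0,0,F[2]]);T2=M+np.cross((S-c)/1e3,Fi)
    print(tag,"t%.2f th %.3f"%(o["t"],th),"F",F.round(2),"M",M.round(3),"p",p.round(2),"shaft",c.round(1),"T",T.round(3),"T(F vertical)",T2.round(3),"w%.1f"%o["width"])
    open("lift.jsonl","a").write(json.dumps(dict(tag=tag,th=th,F=F.tolist(),M=M.tolist(),p=p.tolist(),R=R.tolist()))+"\n")
run(sys.argv[1],int(sys.argv[2]))
im=ctrl.get_image('side')[:,:,::-1];crop('side',im,150,140,120,130,6,f'l_{sys.argv[1]}.png')
E
python3 lift.py L1 16
```

```text
L1 t29.05 th 0.660 F [ 0.63  1.82 -9.79] M [ 0.541 -1.829 -0.3  ] p [562.74 166.29 122.82] shaft [544.  166.2  98.6] T [ 0.212 -0.363 -0.049] T(F vertical) [ 0.537 -0.475 -0.3  ] w24.1
```

View pics/l_L1.png

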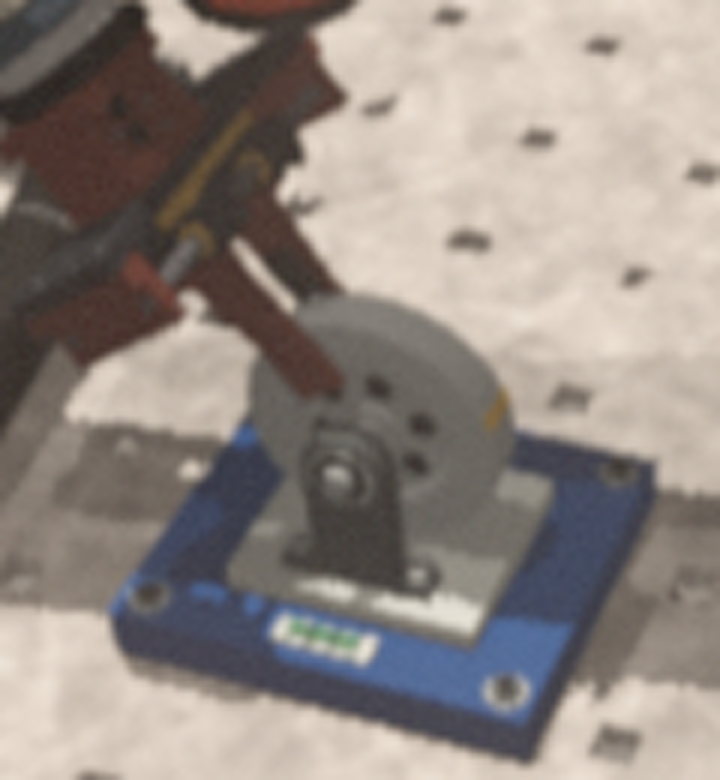

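Run:
```python
from h import *
D=[json.loads(l) for l in open("jt.jsonl")]
for d in D:
    if d["tag"] in("open","o-","o+"): print(d["tag"],"%.2f"%d["th"],np.round(d["M"],3),np.round(d["F"],2))
# lever: M_tool vs F_tool for gripped data (pad torque unknown about x tool; use about tool z: Mz_t = -lever*Fx_t)
X=[];Y=[]
for d in D:
    if d["tag"][0]=="g":
        R=np.array(d["R"]);f=R.T@d["F"];m=R.T@d["M"];X.append(f);Y.append(m)
X=np.array(X);Y=np.array(Y)
print("Mz=a*Fx:",np.linalg.lstsq(X[:,:1],Y[:,2],rcond=None)[0], "inv", 1/np.linalg.lstsq(Y[:,2:],X[:,0],rcond=None)[0])
print("Mx=a*Fz:",np.linalg.lstsq(X[:,2:],Y[:,0],rcond=None)[0], "inv", 1/np.linalg.lstsq(Y[:,:1],X[:,2],rcond=None)[0])
```

```text
open -0.00 [-0.006 -0.007  0.048] [-0.51  0.77 -0.24]
open 0.24 [ 0.027 -0.121  0.028] [-0.2  -0.21 -0.24]
open 0.48 [ 0.024 -0.195  0.036] [-0.27 -0.71 -0.21]
open 0.72 [ 0.041 -0.289 -0.001] [0.16 1.02 0.17]
open -0.30 [0.01  0.108 0.015] [0.28 0.49 0.5 ]
open 0.72 [ 0.021 -0.347  0.046] [0.65 0.13 0.63]
o- 0.54 [ 0.04  -0.21  -0.057] [ 0.21 -0.84  0.07]
o- 0.42 [-0.002 -0.206  0.021] [ 0.2   0.96 -0.23]
o- 0.18 [-0.012 -0.085  0.065] [-0.34  0.26 -0.22]
o- -0.06 [ 0.046  0.057 -0.001] [-0.16 -1.04 -0.48]
o- -0.30 [-0.034  0.116 -0.021] [-0.84 -0.95  0.14]
open -0.30 [0.044 0.104 0.03 ] [ 0.53 -1.1   0.01]
o+ -0.06 [ 0.054  0.062 -0.01 ] [ 0.89  0.36 -0.14]
o+ 0.18 [ 0.035 -0.109  0.019] [ 0.07 -0.29  0.23]
o+ 0.42 [ 0.063 -0.2   -0.001] [ 0.75  0.66 -0.82]
o+ 0.66 [ 0.007 -0.284 -0.015] [ 0.25  0.21 -0.62]
open -0.30 [-0.006  0.173  0.003] [-0.1   0.26 -0.4 ]
open 0.72 [ 0.011 -0.339  0.031] [-0.37  0.21  0.06]
Mz=a*Fx: [-0.1893] inv [-0.2416]
Mx=a*Fz: [0.1253] inv [0.1598]
```

The empty-gripper moment carries a tilt bias of about −0.46·sin(tilt), so lift measurements are cleanest at zero tilt. Lowering, then turning the wheel until the tool is vertical.

carry_out(delta_pos=[[0, 0.12, 0.09], [0, 0.24, 0.18], [0, 0.36, 0.28], [0, 0.47, 0.37], [0, 0.47, 0.37], [0, 0.47, 0.37]], rotation=[[0, 0, 0], [0, 0, 0], [0, 0, 0], [0, 0, 0], [0, 0, 0], [0, 0, 0]])

```text
t: 29.6
ee_pos: [562.8, 166.3, 118.3]
orientation: [-1.679, 1.673, -0.819]
ft_force: [1.6, 2.7, 5.4]
width: 24.0
```

carry_out(delta_pos=[[0, 0.01, -0.184], [0, 0.03, -0.366], [0, 0.06, -0.548], [0, 0.1, -0.727], [0, 0.155, -0.904], [0, 0.22, -1.078], [0, 0.295, -1.248], [0, 0.38, -1.413], [0, 0.475, -1.573], [0, 0.58, -1.728], [0, 0.693, -1.876], [0, 0.693, -1.876]], rotation=[[0.06, 0, 0], [0.12, 0, 0], [0.18, 0, 0], [0.24, 0, 0], [0.3, 0, 0], [0.36, 0, 0], [0.42, 0, 0], [0.48, 0, 0], [0.54, 0, 0], [0.6, 0, 0], [0.66, 0, 0], [0.66, 0, 0]])

```text
t: 30.6
ee_pos: [543.1, 166.2, 123.8]
orientation: [-1.208, 1.203, -1.208]
ft_force: [3.7, 3.1, -6.2]
width: 24.0
```

carry_out(delta_pos=[[0, 0, 0], [0, 0, 0], [0, 0, 0], [0, 0, 0]], rotation=[[0, 0, 0], [0, 0, 0], [0, 0, 0], [0, 0, 0]], hand=170)

```text
t: 30.93
ee_pos: [543.7, 165.8, 122.6]
orientation: [-1.213, 1.208, -1.206]
ft_force: [-0.0, 0.9, 0.6]
width: 29.3
```

```bash
python3 -c "
from h import *
snap('x',2)
im=ctrl.get_image('side')[:,:,::-1];cv2.imwrite('pics/side9.png',im);crop('side',im,150,140,120,130,6,'c16.png')"
```

```text
x t31.03 th 0.001 q [ 0.275  0.477  1.822 -0.     0.844  1.843] tau [  0.001 -51.99  -21.74   -0.005  -0.05   -0.004] p [543.7 165.9 122.6] F [-1.1 -0.5  0. ] w29.5
```

View pics/c16.png

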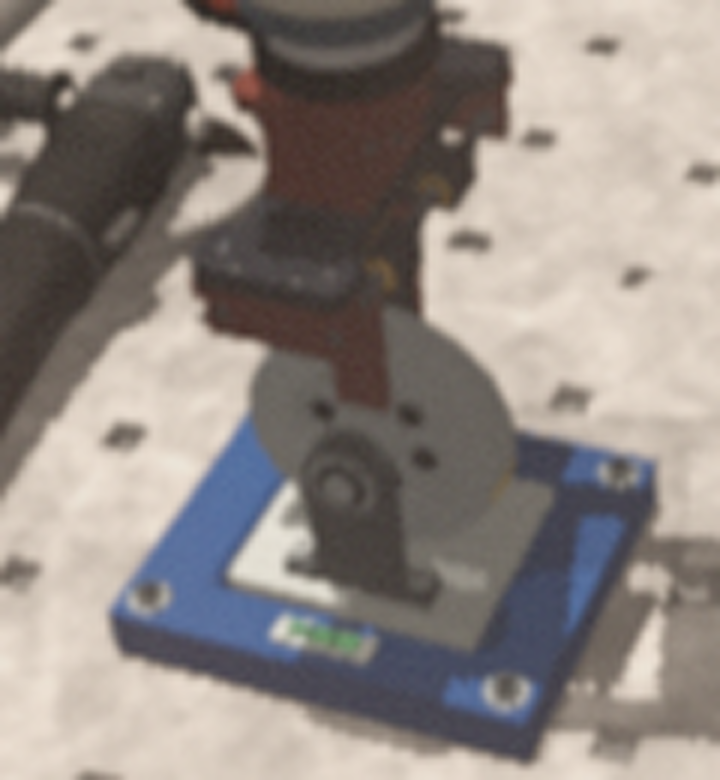

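carry_out(delta_pos=[[0, -0.1, 0.1], [0, -0.17, 0.21], [0, -0.17, 0.21]], rotation=[[0, 0, 0], [0, 0, 0], [0, 0, 0]])

```text
t: 31.33
ee_pos: [546.1, 166.2, 124.8]
orientation: [-1.211, 1.206, -1.207]
ft_force: [-0.7, -0.2, -0.1]
width: 29.3
```

carry_out(delta_pos=[[0, 0, 0], [0, 0, 0], [0, 0, 0], [0, 0, 0], [0, -0.2, 0], [0, -0.4, 0], [0, -0.55, 0], [0, -0.55, 0], [0, -0.55, 0]], rotation=[[0, 0, 0], [0, 0, 0], [0, 0, 0], [0, 0, 0], [0, 0, 0], [0, 0, 0], [0, 0, 0], [0, 0, 0], [0, 0, 0]], hand=255)

```text
t: 32.08
ee_pos: [545.0, 166.1, 129.7]
orientation: [-1.212, 1.208, -1.206]
ft_force: [-0.8, 1.0, -10.1]
width: 23.7
```

```bash
python3 lift.py L2 16
```

```text
L2 t32.88 th -0.000 F [-1.15  1.86 -9.4 ] M [ 0.569  0.232 -0.125] p [545.41 166.1  129.95] shaft [545.4 166.1  99.4] T [ 0.148 -0.029 -0.125] T(F vertical) [ 0.569  0.232 -0.125] w24.0
```

View pics/l_L2.png

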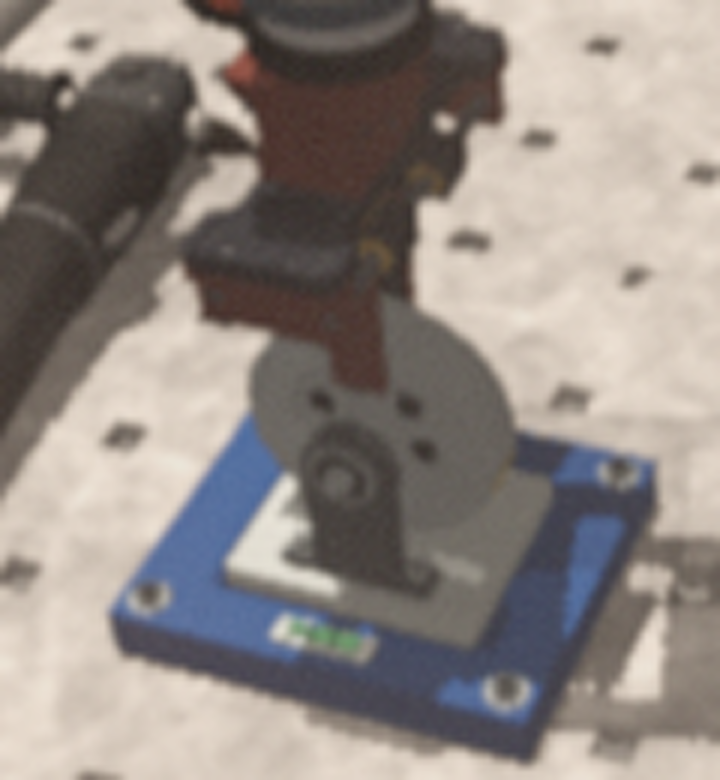

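carry_out(delta_pos=[[-0.1, -0.1, -0.1], [-0.1, -0.1, -0.1], [-0.1, -0.1, -0.1]], rotation=[[0, 0, 0], [0, 0, 0], [0, 0, 0]])

```text
t: 33.18
ee_pos: [545.0, 167.0, 131.4]
orientation: [-1.211, 1.205, -1.207]
ft_force: [0.9, -0.7, -9.2]
width: 23.8
```

```bash
python3 lift.py L2b 6
```

```text
L2b t33.48 th -0.000 F [-0.16 -0.13 -8.82] M [ 0.015 -0.042  0.002] p [544.9  167.07 131.21] shaft [544.9 167.1 100.6] T [ 0.045 -0.078  0.002] T(F vertical) [ 0.015 -0.042  0.002] w23.9
```

Free hanging now: My = −0.042 ± 0.011 Nm at stripe about −1.75, and about −0.10 at stripe 0 in the first lift. Both fit G≈0.125 with heavy-down near stripe −2.1. Lowering, turning another −0.36, then re-checking.

carry_out(delta_pos=[[0, 0.2, 0], [0, 0.4, 0], [0, 0.6, 0], [0, 0.69, 0], [0, 0.69, 0], [0, 0.69, 0]], rotation=[[0, 0, 0], [0, 0, 0], [0, 0, 0], [0, 0, 0], [0, 0, 0], [0, 0, 0]])

```text
t: 34.03
ee_pos: [545.6, 167.2, 124.7]
orientation: [-1.209, 1.205, -1.207]
ft_force: [3.3, -0.7, -4.1]
width: 24.0
```

carry_out(delta_pos=[[0, 0.01, -0.184], [0, 0.03, -0.366], [0, 0.06, -0.548], [0, 0.1, -0.727], [0, 0.155, -0.904], [0, 0.22, -1.078], [0, 0.22, -1.078], [0, 0.22, -1.078]], rotation=[[0.06, 0, 0], [0.12, 0, 0], [0.18, 0, 0], [0.24, 0, 0], [0.3, 0, 0], [0.36, 0, 0], [0.36, 0, 0], [0.36, 0, 0]])

```text
t: 34.7
ee_pos: [534.0, 167.5, 122.4]
orientation: [-0.942, 0.939, -1.354]
ft_force: [2.5, 3.6, -7.4]
width: 23.6
```

carry_out(delta_pos=[[0, 0, 0], [0, 0, 0], [0, 0, 0]], rotation=[[0, 0, 0], [0, 0, 0], [0, 0, 0]], hand=150)

```text
t: 34.95
ee_pos: [534.4, 167.0, 122.2]
orientation: [-0.942, 0.938, -1.355]
ft_force: [-1.2, 0.3, 0.0]
width: 36.1
```

carry_out(delta_pos=[[0, 0.006, 0.184], [0, 0.022, 0.366], [0, 0.049, 0.548], [0, 0.088, 0.727], [0, 0.137, 0.904], [0, 0.196, 1.078], [0, 0.196, 1.078], [0, 0.196, 1.078], [0, 0.196, 1.078]], rotation=[[-0.06, 0, 0], [-0.12, 0, 0], [-0.18, 0, 0], [-0.24, 0, 0], [-0.3, 0, 0], [-0.36, 0, 0], [-0.36, 0, 0], [-0.36, 0, 0], [-0.36, 0, 0]])

```text
t: 35.7
ee_pos: [544.0, 166.9, 123.6]
orientation: [-1.211, 1.206, -1.207]
ft_force: [-0.3, 1.1, -0.5]
width: 36.3
```

```bash
python3 -c "
from h import *
snap('x',3)
im=ctrl.get_image('side')[:,:,::-1];cv2.imwrite('pics/side10.png',im);crop('side',im,150,140,120,130,6,'c17.png')"
```

```text
x t35.85 th 0.000 q [ 0.277  0.475  1.821 -0.     0.846  1.844] tau [ -0.105 -51.716 -21.821  -0.01   -0.091   0.003] p [543.8 167.1 123.8] F [-0.2 -0.   0. ] w36.2
```

View pics/c17.png

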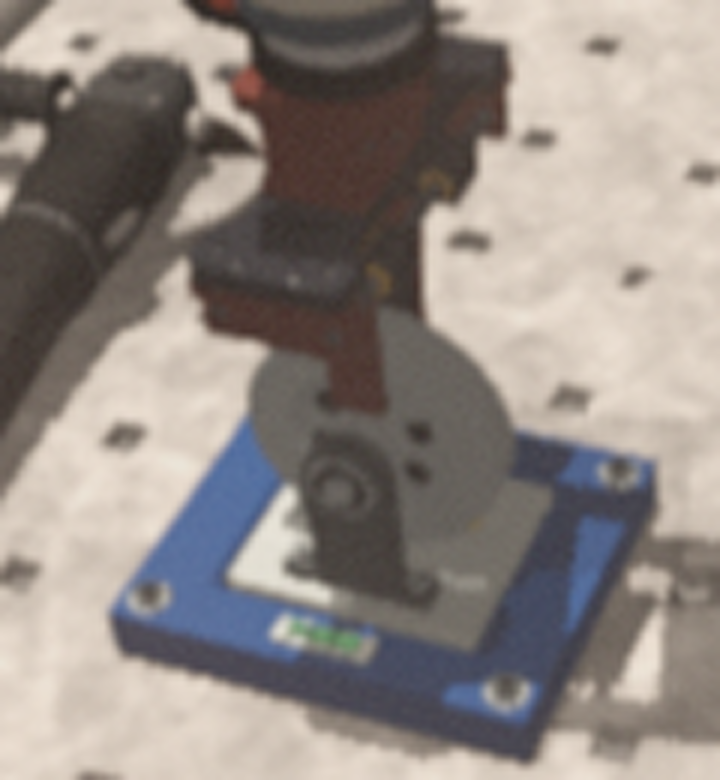

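Run:
```python
from h import *
for x in(543,545,547): print(x,proj("side",[[x,166+43,94],[x,166+12+13,124]]).round(2).tolist())
print("finger obs",un((357,411),6,150,140),"shaft obs",un((340,491),6,150,140))
```

```text
543 [[207.45, 221.57], [209.34, 208.44]]
545 [[206.74, 221.4], [208.62, 208.27]]
547 [[206.03, 221.23], [207.91, 208.1]]
finger obs [209.0833 208.0833] shaft obs [206.25   221.4167]
```

carry_out(delta_pos=[[0, -0.06, 0.1], [0, -0.06, 0.15], [0, -0.06, 0.15]], rotation=[[0, 0, 0], [0, 0, 0], [0, 0, 0]])

```text
t: 36.15
ee_pos: [546.3, 167.3, 124.7]
orientation: [-1.211, 1.206, -1.206]
ft_force: [-0.4, -0.0, 0.5]
width: 36.5
```

carry_out(delta_pos=[[0, 0, 0], [0, 0, 0], [0, 0, 0], [0, 0, 0], [0, 0, 0], [0, -0.2, 0], [0, -0.4, 0], [0, -0.65, 0], [0, -0.65, 0], [0, -0.65, 0]], rotation=[[0, 0, 0], [0, 0, 0], [0, 0, 0], [0, 0, 0], [0, 0, 0], [0, 0, 0], [0, 0, 0], [0, 0, 0], [0, 0, 0], [0, 0, 0]], hand=255)

```text
t: 36.98
ee_pos: [545.7, 166.8, 130.8]
orientation: [-1.212, 1.207, -1.206]
ft_force: [0.2, -0.4, -9.6]
width: 23.5
```

```bash
python3 lift.py L3 8
```

```text
L3 t37.38 th 0.000 F [-0.18 -0.32 -9.05] M [ 0.007 -0.011  0.003] p [545.85 167.03 130.85] shaft [545.8 167.  100.2] T [ 0.079 -0.05   0.003] T(F vertical) [ 0.006 -0.01   0.003] w23.8
```

carry_out(delta_pos=[[0, 0.2, 0], [0, 0.4, 0], [0, 0.6, 0], [0, 0.7, 0], [0, 0.7, 0], [0, 0.7, 0]], rotation=[[0, 0, 0], [0, 0, 0], [0, 0, 0], [0, 0, 0], [0, 0, 0], [0, 0, 0]])

```text
t: 37.93
ee_pos: [546.7, 167.3, 124.6]
orientation: [-1.21, 1.206, -1.207]
ft_force: [0.6, -0.4, -2.5]
width: 23.9
```

carry_out(delta_pos=[[0, 0, 0], [0, 0, 0], [0, 0, 0], [0.0, 0.006, 0.184], [0, 0.022, 0.366], [0, 0.049, 0.548], [0, 0.088, 0.727], [0, 0.088, 0.727], [0, 0.088, 0.727]], rotation=[[0, 0, 0], [0, 0, 0], [0, 0, 0], [-0.06, 0, 0], [-0.12, 0, 0], [-0.18, 0, 0], [-0.24, 0, 0], [-0.24, 0, 0], [-0.24, 0, 0]], hand=150)

```text
t: 38.68
ee_pos: [554.0, 167.1, 122.8]
orientation: [-1.385, 1.38, -1.085]
ft_force: [0.6, -0.2, 0.3]
width: 36.0
```

carry_out(delta_pos=[[0, 0, 0], [0, 0, 0], [0, 0, 0], [0, 0, 0], [0, 0, 0]], rotation=[[0, 0, 0], [0, 0, 0], [0, 0, 0], [0, 0, 0], [0, 0, 0]], hand=255)

```text
t: 39.1
ee_pos: [552.8, 167.3, 123.4]
orientation: [-1.386, 1.381, -1.083]
ft_force: [-2.7, 0.6, 0.3]
width: 24.0
```

carry_out(delta_pos=[[0, 0.01, -0.184], [0, 0.03, -0.366], [0, 0.06, -0.548], [0, 0.1, -0.727], [0, 0.155, -0.904], [0, 0.22, -1.078], [0, 0.295, -1.248], [0, 0.38, -1.413], [0, 0.475, -1.573], [0, 0.58, -1.728], [0, 0.58, -1.728], [0, 0.58, -1.728]], rotation=[[0.06, 0, 0], [0.12, 0, 0], [0.18, 0, 0], [0.24, 0, 0], [0.3, 0, 0], [0.36, 0, 0], [0.42, 0, 0], [0.48, 0, 0], [0.54, 0, 0], [0.6, 0, 0], [0.6, 0, 0], [0.6, 0, 0]])

```text
t: 40.1
ee_pos: [534.5, 167.2, 121.4]
orientation: [-0.944, 0.939, -1.354]
ft_force: [1.2, 0.4, -8.4]
width: 23.9
```

carry_out(delta_pos=[[0, 0, 0], [0, 0, 0], [0, 0, 0], [0, 0, 0]], rotation=[[0, 0, 0], [0, 0, 0], [0, 0, 0], [0, 0, 0]], hand=150)

```text
t: 40.43
ee_pos: [535.9, 167.1, 122.0]
orientation: [-0.941, 0.938, -1.355]
ft_force: [-0.6, -0.2, -0.8]
width: 36.0
```

carry_out(delta_pos=[[0, 0.006, 0.184], [0, 0.022, 0.366], [0, 0.049, 0.548], [0, 0.088, 0.727], [0, 0.137, 0.904], [0, 0.196, 1.078], [0, 0.196, 1.078], [0, 0.196, 1.078], [0, 0.196, 1.078]], rotation=[[-0.06, 0, 0], [-0.12, 0, 0], [-0.18, 0, 0], [-0.24, 0, 0], [-0.3, 0, 0], [-0.36, 0, 0], [-0.36, 0, 0], [-0.36, 0, 0], [-0.36, 0, 0]])

```text
t: 41.18
ee_pos: [545.4, 166.9, 123.3]
orientation: [-1.211, 1.206, -1.207]
ft_force: [0.2, 0.7, 0.3]
width: 36.2
```

```bash
python3 -c "
from h import *
snap('x',3)
im=ctrl.get_image('side')[:,:,::-1];cv2.imwrite('pics/side11.png',im);crop('side',im,150,140,120,130,6,'c18.png')"
```

```text
x t41.33 th 0.000 q [ 0.277  0.477  1.819 -0.     0.846  1.843] tau [ -0.101 -51.869 -21.838  -0.011  -0.093   0.005] p [545.2 167.1 123.5] F [ 0.3 -0.8 -0.6] w36.1
```

View pics/c18.png

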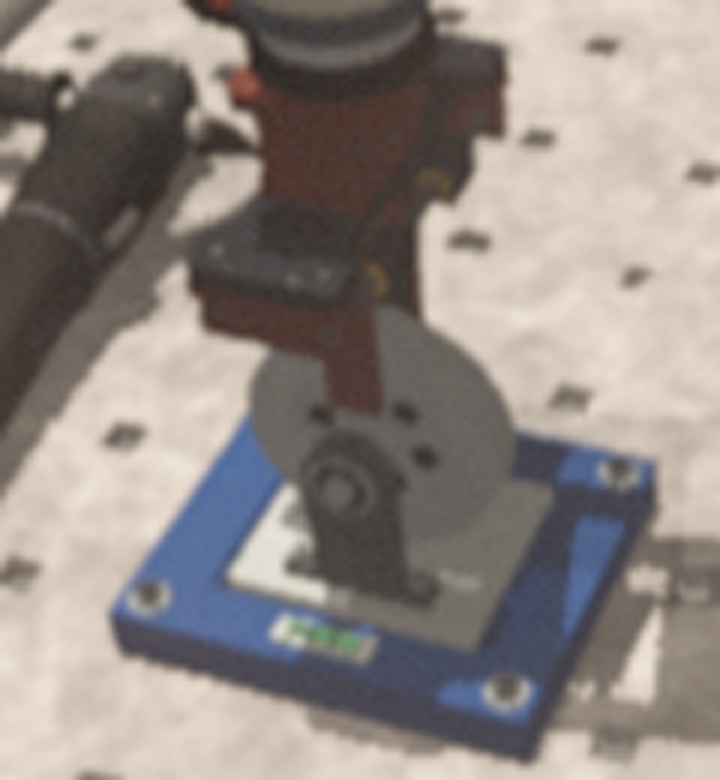

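carry_out(delta_pos=[[0, -0.1, 0.06], [0, -0.1, 0.06], [0, -0.1, 0.06]], rotation=[[0, 0, 0], [0, 0, 0], [0, 0, 0]])

```text
t: 41.63
ee_pos: [546.7, 167.3, 124.8]
orientation: [-1.211, 1.206, -1.206]
ft_force: [0.6, -0.7, 0.6]
width: 36.2
```

carry_out(delta_pos=[[0, 0, 0], [0, 0, 0], [0, 0, 0], [0, 0, 0], [0, 0, 0], [0, -0.2, 0], [0, -0.4, 0], [0, -0.65, 0], [0, -0.65, 0], [0, -0.65, 0]], rotation=[[0, 0, 0], [0, 0, 0], [0, 0, 0], [0, 0, 0], [0, 0, 0], [0, 0, 0], [0, 0, 0], [0, 0, 0], [0, 0, 0], [0, 0, 0]], hand=255)

```text
t: 42.47
ee_pos: [546.1, 167.0, 130.8]
orientation: [-1.212, 1.207, -1.206]
ft_force: [0.8, -0.8, -8.2]
width: 23.7
```

```bash
python3 lift.py L4 10
```

```text
L4 t42.97 th 0.000 F [ 0.03 -0.15 -9.2 ] M [-0.003  0.061  0.009] p [546.39 167.09 130.94] shaft [546.4 167.1 100.3] T [0.031 0.067 0.009] T(F vertical) [-0.003  0.061  0.009] w23.5
```

Lift readings: +0.061 at about −2.75, −0.011 at −2.11, −0.042 at −1.75. These fit G≈0.125, so the null is about 0.50 rad back from here. Seating, then turning +0.50.

carry_out(delta_pos=[[0, 0.2, 0], [0, 0.4, 0], [0, 0.6, 0], [0, 0.73, 0], [0, 0.73, 0], [0, 0.73, 0], [0, 0.73, 0]], rotation=[[0, 0, 0], [0, 0, 0], [0, 0, 0], [0, 0, 0], [0, 0, 0], [0, 0, 0], [0, 0, 0]])

```text
t: 43.6
ee_pos: [547.3, 167.2, 124.6]
orientation: [-1.21, 1.205, -1.207]
ft_force: [-1.3, -1.6, 1.6]
width: 24.1
```

carry_out(delta_pos=[[0, 0.004, 0.152], [0, 0.015, 0.304], [0, 0.034, 0.456], [0, 0.061, 0.606], [0, 0.095, 0.755], [0, 0.136, 0.901], [0, 0.185, 1.046], [0, 0.241, 1.188], [0, 0.304, 1.327], [0, 0.373, 1.462], [0, 0.373, 1.462], [0, 0.373, 1.462]], rotation=[[-0.05, 0, 0], [-0.1, 0, 0], [-0.15, 0, 0], [-0.2, 0, 0], [-0.25, 0, 0], [-0.3, 0, 0], [-0.35, 0, 0], [-0.4, 0, 0], [-0.45, 0, 0], [-0.5, 0, 0], [-0.5, 0, 0], [-0.5, 0, 0]])

```text
t: 44.6
ee_pos: [562.0, 167.4, 120.8]
orientation: [-1.569, 1.564, -0.927]
ft_force: [0.0, -0.1, 6.5]
width: 24.3
```

```bash
python3 -c "
from h import *
snap('x',4)
im=ctrl.get_image('side')[:,:,::-1];cv2.imwrite('pics/side12.png',im);crop('side',im,150,140,120,130,6,'c19.png')
im=ctrl.get_image('top')[:,:,::-1];cv2.imwrite('pics/top12.png',im)"
```

```text
x t44.80 th 0.499 q [0.216 0.729 1.448 0.102 1.455 1.746] tau [  0.459 -63.764 -21.976   0.349   0.826  -0.025] p [562.  167.4 120.9] F [0.5 0.2 6.5] w23.7
```

View pics/c19.png

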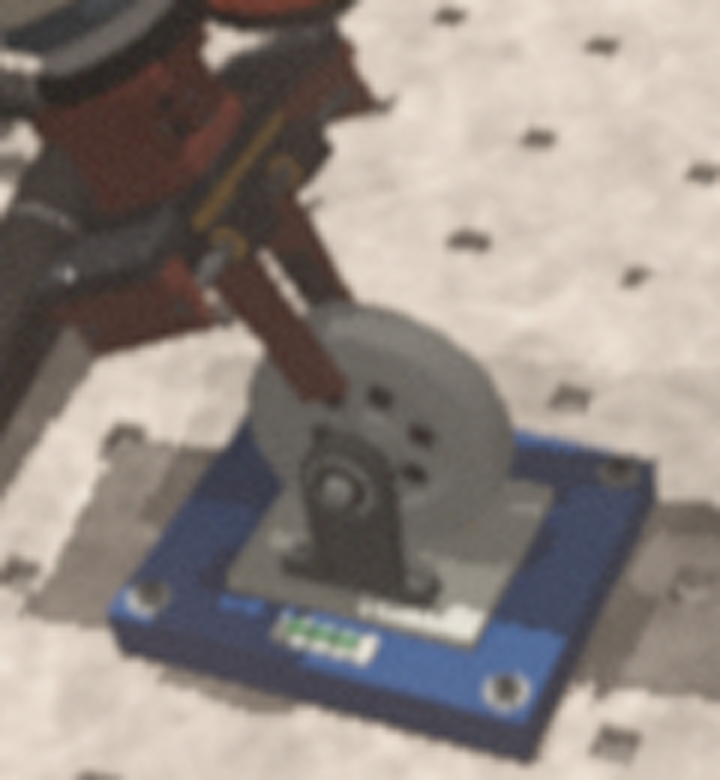

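View pics/top12.png

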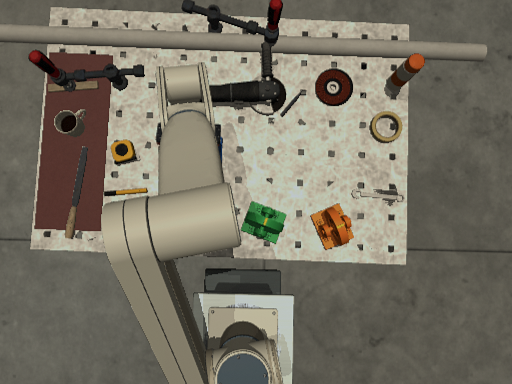

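The side crop shows the sole flush in the pocket with corners (230,580), (475,645), (550,490), matching the earlier seated views, and the fingers still on the rim. In the top view the marker (127,190), spanner (377,195) and tape (122,151) have not moved. Holding briefly, then handing in.

carry_out(delta_pos=[[0, 0, 0], [0, 0, 0], [0, 0, 0], [0, 0, 0], [0, 0, 0], [0, 0, 0]], rotation=[[0, 0, 0], [0, 0, 0], [0, 0, 0], [0, 0, 0], [0, 0, 0], [0, 0, 0]])

```text
t: 45.4
ee_pos: [562.0, 167.4, 120.9]
orientation: [-1.568, 1.563, -0.928]
ft_force: [0.5, -0.8, 4.4]
width: 23.8
```

```bash
python3 -c "
from h import *
snap('end');print(ctrl.get_obs()['qvel']);print(ctrl.close_job())"
```

```text
end t45.40 th 0.498 q [0.216 0.728 1.448 0.102 1.455 1.746] tau [  0.503 -63.976 -21.951   0.358   0.866  -0.028] p [562.  167.4 120.9] F [ 0.5 -0.8  4.4] w23.8
[-0.      0.0013 -0.0014 -0.      0.0012 -0.0001]
the job is handed in; nothing more can be done
None
```

I put the grey cradle in the pocket, found the heavy side by feel, turned it to the bottom, and handed the job in at 45.4 s still gripping the wheel. No verdict was reported.

- **Finding the heavy side:** Turning the gripped wheel gave a friction-contaminated answer. Its two fits put heavy-side-down at stripe angle −2.0 and −2.4 rad, and they disagreed. So I lifted the cradle a few millimetres inside the pocket at three wheel angles and read the static moment about the shaft. The readings were −0.042, −0.011 and +0.061 Nm at about −1.75, −2.11 and −2.75 rad. They put the heavy side straight down near −2.2 rad, and the wheel is now held there. I expect that to be within 0.1 to 0.15 rad, against the 0.3 allowed. I did not lift again at the final angle to confirm it.
- **Final checks:**
  - The last pictures show the sole flush in the pocket, as in the earlier seated views.
  - The tool presses lightly downward (4 to 6 N).
  - The jaws are closed on the 24 mm wheel and the arm is still.
  - The marker, spanner and tape measure are where they started.
- **Not measured directly:** The cradle's exact height and level were judged only from the pictures and the downward force.

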